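# Assemble the sieve stack on the vibrating table

## Robot

A 7-joint arm with a two-finger parallel gripper is mounted at the origin on the work surface. World frame = base frame: x ahead of the robot, y to its left, z up, the work surface at z = 0. Lengths are in mm, angles in rad, forces in N, time in s.
With the tool pointing down it reaches from about 400 to 875 mm from the base axis. Payload 4.4 kg.
Tool frame: the origin (TCP) lies at the very end of the fingers, on their centre line; the grasp point (between the pads) lies behind it (bot.grip_depth is the z of the grasp point in the tool frame, in mm); z points along the fingers, y is the direction in which the jaws open and shut (so a half turn about z gives the same grasp; the last joint's range is limited). The gripper opens to 85 mm and grips with 20 to 120 N. Pads are 22 mm wide; open, the fingers measure 114 mm over their backs; the gripper's body (76 mm by 85 mm) begins 54 mm behind the grasp point. The pads swing forward as they close: fully open they stand 13 mm farther back than shut.
Start: joints at [1.06, 0.628, 0.038, 1.517, -0.027, 0.996, -0.02], TCP at [279.709, -586.755, 231.313] pointing down, gripper open.
Joint ranges: [-3.06, 3.06], [-0.37, 2.12], [-1.25, 1.32], [0.18, 2.47], [-1.1, 4.24], [0.23, 1.98], [-2.94, 2.94]. Speed limits (rad/s): [2.57, 2.57, 3.14, 3.14, 3.14, 3.14, 3.14].

## Interface

Orientations are given as a unit quaternion [w, x, y, z].
In Python, from rig import bot, viewer gives the robot as it stands.
- The arm moves only by the tool arm_command, never from a script. Its argument "motion" is a list that holds one entry, the list of rows, each a list of 4 numbers: the shift along the tool's x, y, z in cm, then the turn about the tool's z in degrees. A call has 1 to 5 rows; each row shifts and turns the commanded pose from where the row before left it, along the tool's axes as they then stand; what a row does not reach is not made up. A row lasts 1/8 s, in which the tool goes at most 62.5 mm and 10.7 degrees, less where a joint would pass 70% of its speed; a pose out of reach is approached as far as the arm can. A call is refused whole if a number of a shift passes 6.25 or a number of a turn 10.7, either way. A call with a gripper value outside its range is refused whole. "gripper" is the closure, from 0 (fully open) to 1 (shut), set as the call begins (left out, the last holds). The fingers move at their own pace and stop on an object; the grip force is fixed at half the most. Time passes only in rows, so rows that do not move let the fingers close. It gives the time, the measured TCP pose, the force and the opening at its end, in the units of the state.
- bot.sense(): the state, without advancing time (a new reading comes with each control period).
- viewer.get_image(name): name is "scene" or "top"; returns the picture (480x640x3 uint8, blue, green, red); there is no depth.
- viewer.calibration(name): a dict with "mtx" (3x3 intrinsics, pixels), "R" (3x3) and "t" (3): a world point X has camera coordinates R X + t. Camera axes: x right, y down, z forward; pixel columns grow to the right and rows downward; lengths in mm; the calibration is good to about 2 mm. A picture is of the moment at which its call begins. calibration takes no time and is no camera call.
- bot.job_done(): hands the job in, once; it reports no verdict.
The state is a dict: "time_s": time; "q": joint angles; "qvel": joint speeds; "joint_efforts": joint torques, N m; "tcp_pos": TCP position; "tool_rot": TCP orientation; "contact_force": force on the tool from outside, world axes, zero at the start; "moment": the same for the moment, N m; "width": opening from 0.0 (shut) to 1.0 (fully open).
Only numpy, scipy, OpenCV 4.12 (cv2) and the standard library are available. Lean on these libraries where they do the work, as an engineer would, in place of code of your own. Each camera call takes 0.05 s, during which the arm holds its last target. There are 200 camera calls.

## Task

Put the empty sieve set together on the vibrating table, ready for grading crushed glass: the pan in the middle of the round rubber pad, then the fine, the medium and the coarse sieve, each seated fully home in the piece below it, and the lid on top. Build it up there from the pan, one piece at a time, and leave the jar, the muller, the cap and the palette knife where they lie.

Things in the scene. Friction and masses are not known exactly. Their poses are not given: they have to be found in the camera images.
- pad (a point): Vibrating table: low grey box with an aluminium top, 160 x 130 mm, fixed, black knob and switch in front. On its top lies a round black rubber pad, 72 mm across and 6 mm high. This point is the centre of the pad's upper face, 58 mm above the light table; z up. Two small steel lugs stand on the plate 50 mm either side of it, level with the pad.
- pan: Receiving pan, the bottom piece of the sieve set: stainless steel cup with a closed bright floor and a flat underside without a foot, 60 mm outside diameter, 55 mm inside, 30 mm high. Origin at the centre of its underside, z up.
- fine: Fine sieve: the lowest frame, 30 mm high, dense grey mesh. Steel, 60 mm across; upper part an open tube, 55 mm inside; below it a 60 mm shoulder and a tapered foot 8 mm deep (52 narrowing to 45 mm) that enters the piece below, self-centring from 3 mm off; the shoulder rests on its rim. Origin: centre of the foot's underside, z up; seated in the pan it is 22 mm above the pan's origin.
- medium: Medium sieve: 38 mm high, wire mesh of 5 mm pitch. Steel, 60 mm across; upper part an open tube, 55 mm inside; below it a 60 mm shoulder and a tapered foot 8 mm deep (52 narrowing to 45 mm) that enters the piece below, self-centring from 3 mm off; the shoulder rests on its rim. Origin: centre of the foot's underside, z up; seated in the fine sieve it is 22 mm above that one's.
- coarse: Coarse sieve: tallest, 46 mm high, open grid of 10 mm pitch. Steel, 60 mm across; upper part an open tube, 55 mm inside; below it a 60 mm shoulder and a tapered foot 8 mm deep (52 narrowing to 45 mm) that enters the piece below, self-centring from 3 mm off; the shoulder rests on its rim. Origin: centre of the foot's underside, z up; seated in the medium sieve it is 30 mm above that one's.
- lid: Lid: steel disc 60 mm across, 6 mm thick, round black knob on top, tapered foot below like the sieves' (8 mm deep, 45 widening to 52 mm). The disc is 8 to 14 mm above the origin, the knob (20 mm across) 14 to 36 mm. Seated on the coarse sieve its origin is 38 mm above that one's. Origin at the centre of the foot's underside, z up.
- jar: Bystander, leave it: squat amber glass paint jar with a white screw cap, 61 mm across, 54 mm high. Origin at the centre of its underside, z up.
- muller: Bystander, leave it: solid green glass muller, 60 mm across at the base, waisted, 52 mm high. Origin at the centre of its underside, z up.
- cap: Bystander, leave it: small yellow bottle cap, 26 mm across, 24 mm high. Origin at the centre of its underside, z up.
- knife: Bystander, leave it: palette knife lying flat, 251 mm long, 18 mm wide, 18 mm high, black handle towards its -x end, steel blade towards its +x end. Origin at the middle of its length on the underside; x along the knife, z up.
Mind the look-alikes: they are no part of the job. What is shaped like the pan but purple is not meant.

How it is judged:
By the outcome, as a careful person would: the job done as asked, in the order asked, and still so for the second after the job is handed in, with the robot touching nothing.
It also fails if it takes over 122 s, if anything falls off the work surface, if the arm or the gripper's body presses on something with over 40 N, if the wrist force passes 120 N, or if a joint passes its speed limit or range.

## Working session

There is one attempt and no reset: what is moved stays moved. The work goes in short steps, Python scripts to look and compute and a tool call to move; the robot and the scene stay as the last step left them, time stands still between calls to the robot, and variables do not carry over. Pictures are saved under pics/ and viewed, and the job is handed in when it is done.

Besides the shell and the picture viewer there is one more tool, called after "Request:" as name([rows], argument=value, ...), one row to a line, values as JSON. arm_command: Moves the arm, as the interface text tells. Its arguments: {"type":"object","properties":{"motion":{"type":"array"},"gripper":{"type":"number"}},"required":["motion"]}

```bash
ls; mkdir -p pics; python3 - <<'E'
from rig import bot, viewer
import cv2
for n in("scene","top"):
    cv2.imwrite(f"pics/{n}0.png",viewer.get_image(n)); c=viewer.calibration(n); print(n,c)
print(bot.sense(), bot.grip_depth)
E
```

```text
pics
scene {'mtx': array([[471.83793192,   0.        , 312.34728014],
       [  0.        , 471.83793192, 241.28115039],
       [  0.        ,   0.        ,   1.        ]]), 'R': array([[ 0.84300968,  0.53750229, -0.02063906],
       [ 0.31550377, -0.52517861, -0.79034473],
       [-0.4356513 ,  0.65975655, -0.61231465]]), 't': array([-427.08491891, -105.63580304, 1126.46924111])}
top {'mtx': array([[623.4270595 ,   0.        , 317.11375915],
       [  0.        , 623.4270595 , 243.63001177],
       [  0.        ,   0.        ,   1.        ]]), 'R': array([[-0.0226128 , -0.99972444, -0.00630166],
       [-0.98205888,  0.0233927 , -0.187118  ],
       [ 0.18721385,  0.00195734, -0.98231723]]), 't': array([   8.8271645 ,  501.86754476, 1382.92055062])}
{'time_s': 0.1, 'q': array([ 1.06019945,  0.62921569,  0.03842326,  1.51826791, -0.02699286,
        0.99630683, -0.02000371]), 'qvel': array([ 1.01573853e-03, -1.46950193e-03,  8.90717477e-04, -4.27917132e-03,
       -7.19416836e-04,  2.68445546e-05,  1.05775826e-03]), 'joint_efforts': array([ 3.11626936e-03, -5.64529467e+01,  1.23045053e+00, -1.93972349e+01,
        1.12623084e-02,  5.42037291e-03,  9.63274346e-06]), 'tcp_pos': array([ 279.47519699, -586.23138355,  230.50527499]), 'tool_rot': array([-8.18680501e-04,  9.75368950e-01,  2.20578116e-01, -1.89392207e-04]), 'contact_force': array([ 0.34217081, -0.42579288,  0.44482752]), 'moment': array([ 0.03888481, -0.04921129, -0.03389332]), 'width': 0.9990998830567368} -18.700000000000003
```

View pics/scene0.png

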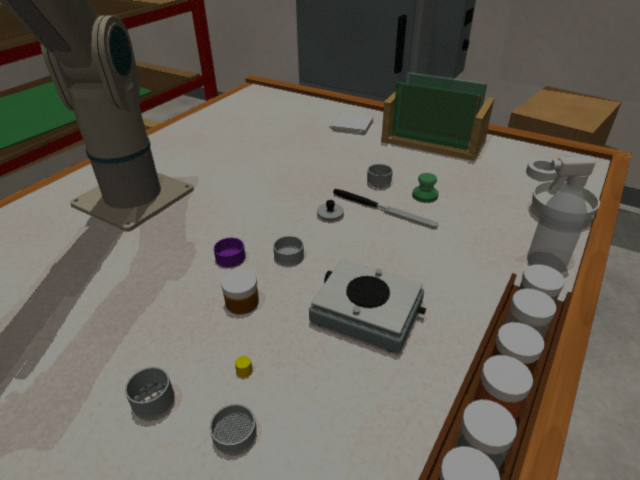

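View pics/top0.png

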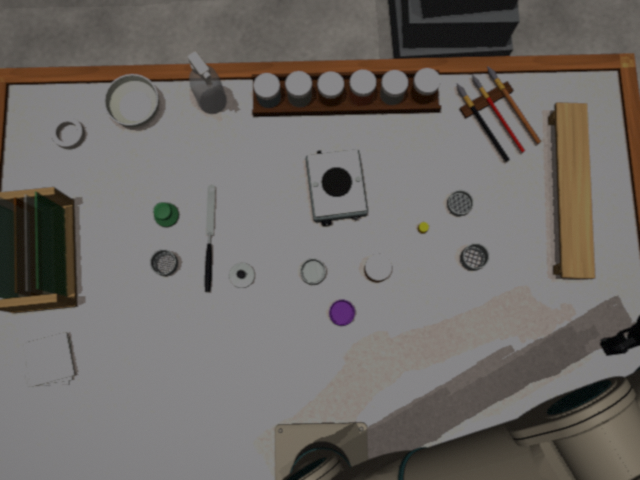

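```bash
cat > h.py <<'E'
from rig import bot, viewer
import cv2, numpy as np
def ray(n,u,v,z):
    """world point at height z on the pixel's ray"""
    c=viewer.calibration(n); o=-c["R"].T@c["t"]; d=c["R"].T@np.linalg.solve(c["mtx"],[u,v,1.])
    return o+d*(z-o[2])/d[2]
def proj(n,P):
    c=viewer.calibration(n); p=c["mtx"]@(c["R"]@np.asarray(P,float)+c["t"]); return p[:2]/p[2]
def crop(img,u,v,r,s):
    return cv2.resize(img[max(0,v-r):v+r,max(0,u-r):u+r],(s,s),interpolation=cv2.INTER_CUBIC)
E
python3 - <<'E'
from h import *
t=cv2.imread("pics/top0.png");s=cv2.imread("pics/scene0.png")
a=np.hstack([crop(t,u,v,25,260) for u,v in((313,271),(460,203),(474,257))])
b=np.hstack([crop(t,u,v,25,260) for u,v in((165,263),(241,274),(69,133))])
cv2.imwrite("pics/c1.png",np.vstack([a,b]))
a=np.hstack([crop(s,u,v,30,260) for u,v in((289,250),(234,428),(150,392))])
b=np.hstack([crop(s,u,v,30,260) for u,v in((380,176),(331,210),(368,292))])
cv2.imwrite("pics/c2.png",np.vstack([a,b]))
E
```

```text
(no output)
```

View pics/c1.png

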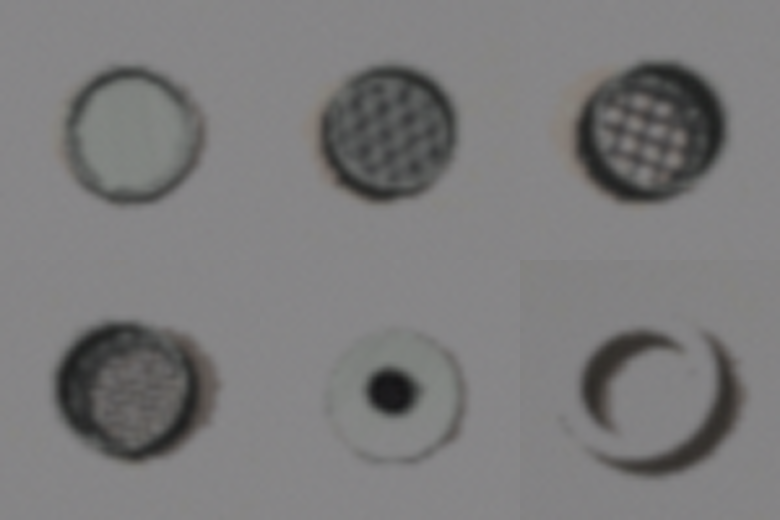

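View pics/c2.png

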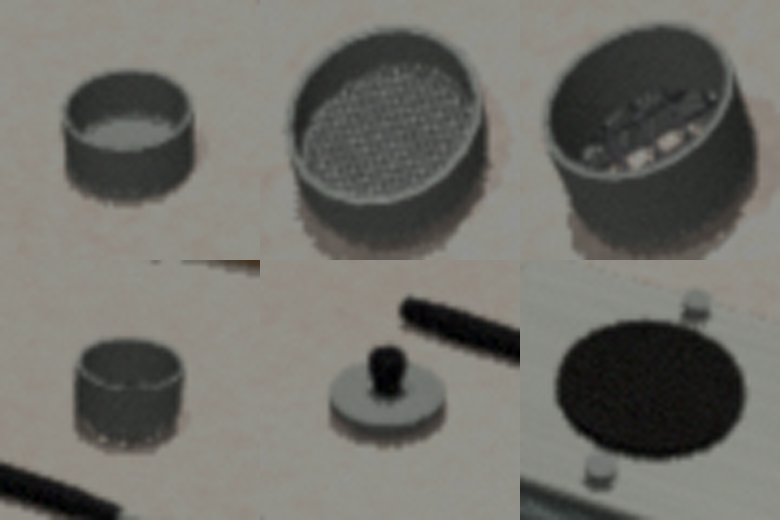

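```bash
cat >> h.py <<'E'
from scipy.ndimage import map_coordinates, gaussian_filter
A=np.linspace(0,2*np.pi,120,endpoint=False)
def circ(n,x,y,z,r): return np.array([proj(n,(x+r*np.cos(a),y+r*np.sin(a),z)) for a in A])
def fit(n,img,x,y,z,r,span=10,step=.5):
    """centre of the circle of radius r at height z with the best image edge along its outline"""
    g=gaussian_filter(cv2.cvtColor(img,cv2.COLOR_BGR2GRAY).astype(float),.7)
    m=np.hypot(*np.gradient(g)); c0=circ(n,x,y,z,r); p0=proj(n,(x,y,z))
    dx=proj(n,(x+1,y,z))-p0; dy=proj(n,(x,y+1,z))-p0; best=(-1,)
    for i in np.arange(-span,span+.1,step):
        for j in np.arange(-span,span+.1,step):
            c=c0+i*dx+j*dy
            s=map_coordinates(m,[c[:,1],c[:,0]],order=1).mean()
            if s>best[0]: best=(s,x+i,y+j)
    return best
def draw(n,img,cs,u,v,r,s):
    o=crop(img,u,v,r,s); k=s/(2*r); o0=np.array([max(0,u-r),max(0,v-r)])
    for x,y,z,R,col in cs:
        cv2.polylines(o,[np.int32((circ(n,x,y,z,R)-o0+.5)*k)],True,col,1)
    return o
E
python3 - <<'E'
from h import *
I={n:cv2.imread(f"pics/{n}0.png") for n in("top","scene")}
rows=[];Y=(0,255,255);G=(0,255,0)
for name,u,v,hs,r in(("pan",313.6,272,(30,),30),("A",460,203,(30,38),30),("B",165,263,(30,38),30),("coarse",475,256,(46,),30),("lid",241.5,275,(14,),30),("pad",337,182,(58,),36)):
    for h in hs:
        p=ray("top",u,v,h); t=fit("top",I["top"],p[0],p[1],h,r); s=fit("scene",I["scene"],t[1],t[2],h,r,14)
        print(name,h,np.round(t,1),np.round(s,1),np.round(np.hypot(*t[1:])))
        m=(np.array(t[1:])+s[1:])/2; o=[]
        for n in("top","scene"):
            q=proj(n,(m[0],m[1],h)).astype(int)
            zb=8 if name in"ABcoarse" else 0
            o.append(draw(n,I[n],[(m[0],m[1],h,r,Y),(m[0],m[1],0 if name not in("A","B","coarse") else 8,r,G)],*q,28,190))
        rows.append(np.vstack(o))
cv2.imwrite("pics/o1.png",np.vstack([np.hstack(rows[:4])]));cv2.imwrite("pics/o2.png",np.hstack(rows[4:]))
E
```

```text
pan 30 [ 14.3 439.5   8.3] [ 22.6 446.5   7.3] 440.0
A 30 [  17.6  593.4 -338.5] [  20.   600.9 -343. ] 683.0
A 38 [  18.2  591.3 -336.6] [  20.1  605.3 -346.1] 680.0
B 30 [ 18.9 471.  354.9] [ 20.6 468.5 363.9] 590.0Traceback (most recent call last):
  File "<stdin>", line 6, in <module>
  File "h.py", line 17, in fit
    m=np.hypot(*np.gradient(g)); c0=circ(n,x,y,z,r); p0=proj(n,(x,y,z))
                                    ~~~~^^^^^^^^^^^
  File "h.py", line 13, in circ
    def circ(n,x,y,z,r): return np.array([proj(n,(x+r*np.cos(a),y+r*np.sin(a),z)) for a in A])
                                          ~~~~^^^^^^^^^^^^^^^^^^^^^^^^^^^^^^^^^^^
  File "h.py", line 8, in proj
    c=viewer.calibration(n); p=c["mtx"]@(c["R"]@np.asarray(P,float)+c["t"]); return p[:2]/p[2]
ValueError: time passes only in moves, steps and waits
```

```bash
python3 - <<'E'
s=open("h.py").read().replace("viewer.calibration(n)","CAL[n]").replace("def ray",'CAL={n:viewer.calibration(n) for n in("top","scene")}\ndef ray',1)
open("h.py","w").write(s)
E
cat > m.py <<'E'
from h import *
I={n:cv2.imread(f"pics/{n}0.png") for n in("top","scene")}
rows=[];Y=(0,255,255);G=(0,255,0)
for name,u,v,hs,r in(("pan",313.6,272,(30,),30),("A",460,203,(30,38),30),("B",165,263,(30,38),30),("coarse",475,256,(46,),30),("lid",241.5,275,(14,),30),("pad",337,182,(58,),36)):
    for h in hs:
        p=ray("top",u,v,h); t=fit("top",I["top"],p[0],p[1],h,r); s=fit("scene",I["scene"],t[1],t[2],h,r,14)
        print(name,h,np.round(t,1),np.round(s,1),np.round(np.hypot(*t[1:])))
        o=[]
        for n,m in(("top",t[1:]),("scene",s[1:])):
            q=proj(n,(m[0],m[1],h)).astype(int)
            zb=dict(A=8,B=8,coarse=8,lid=8,pad=52,pan=0)[name]
            o.append(draw(n,I[n],[(m[0],m[1],h,r,Y),(m[0],m[1],zb,r,G)],*q,28,190))
        rows.append(np.vstack(o))
cv2.imwrite("pics/o1.png",np.hstack(rows[:4]));cv2.imwrite("pics/o2.png",np.hstack(rows[4:]))
E
python3 m.py
```

```text
pan 30 [ 14.3 439.5   8.3] [ 22.6 446.5   7.3] 440.0
A 30 [  17.6  593.4 -338.5] [  20.   600.9 -343. ] 683.0
A 38 [  18.2  591.3 -336.6] [  20.1  605.3 -346.1] 680.0
B 30 [ 18.9 471.  354.9] [ 20.6 468.5 363.9] 590.0
B 38 [ 18.5 469.7 352.9] [ 20.6 474.2 350.9] 588.0
coarse 46 [  19.7  465.4 -362.7] [  19.6  469.9 -366.2] 590.0
lid 14 [  5.1 437.7 171.4] [ 18.4 450.7 158.9] 470.0
pad 58 [ 34.  645.3 -50.8] [ 35.2 649.3 -53.3] 647.0
```

View pics/o1.png

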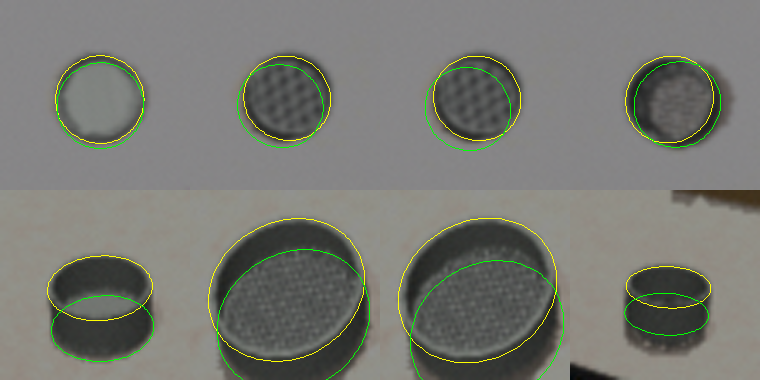

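View pics/o2.png

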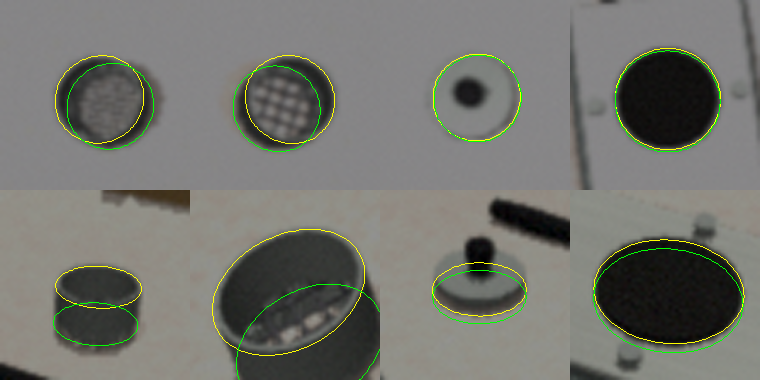

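The pan is at top px (313,272), with a bright closed floor; the purple look-alike is at (342,312) and is excluded. Piece A at (460,203) has dense mesh, and a height of 30 mm is the consistent fit, so it is the fine sieve. Piece B at (165,263) only agrees between the cameras at 38 mm, so it is the medium sieve. The coarse sieve is at (474,257), with 10 mm pitch and 46 mm height. The lid is at (241,275) and the pad at (337,182). The two cameras differ by about 4 mm, so I'll average them and centre each piece with two crossed squeezes.

Request:
arm_command([
  [[0, 0, 0, 8.5], [0, 0, 0, 8.5], [0, 0, 0, 8.5], [1.6, -5.9, 0, 0], [1.6, -5.9, 0, 0]],
], gripper=0)

```text
time_s: 0.72
tcp_pos: [311.8, -467.2, 230.5]
tool_rot: [-0.0, 1.0, -0.001, -0.0]
contact_force: [2.1, 0.6, -0.6]
width: 1.001
```

Request:
arm_command([
  [[1.6, -5.9, 0, 0], [1.6, -5.9, 0, 0], [1.6, -5.9, 0, 0], [1.6, -5.9, 0, 0], [1.6, -5.9, 0, 0]],
])

```text
time_s: 1.35
tcp_pos: [392.1, -171.8, 231.3]
tool_rot: [0.0, 1.0, -0.0, 0.0]
contact_force: [1.0, 1.0, 0.3]
width: 1.002
```

Request:
arm_command([
  [[1.7, -6.0, 0, 0], [1.7, -6.0, 0, 0], [1.7, -6.0, 3.0, 0], [0, 0, 6.0, 0], [0, 0, 5.0, 0]],
])

```text
time_s: 1.98
tcp_pos: [441.3, 1.6, 92.7]
tool_rot: [-0.0, 1.0, 0.001, 0.0]
contact_force: [0.2, 0.1, -1.3]
width: 1.0
```

```bash
python3 - <<'E'
from h import *
print(bot.sense()["tcp_pos"])
o=[]
for n in("top","scene"):
    i=viewer.get_image(n); u,v=proj(n,(443,8,30)).astype(int); o.append(crop(i,u,v,50,390))
cv2.imwrite("pics/a1.png",np.hstack(o))
E
```

```text
[441.25564602   1.64635925  92.6812046 ]
```

View pics/a1.png

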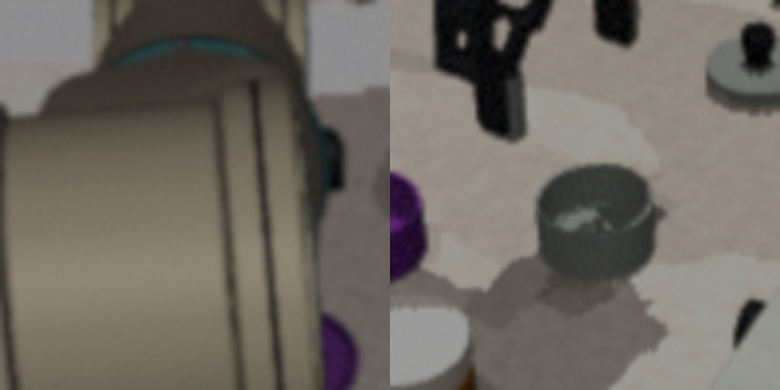

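The top view is blocked by the arm. The scene view shows the pan between the open fingers and clear of them. Descending.

Request:
arm_command([
  [[0.2, -0.6, 3.0, 0], [0, 0, 3.0, 0], [0, 0, 1.5, 0], [0, 0, 1.0, 0], [0, 0, 0, 0]],
])

```text
time_s: 2.7
tcp_pos: [442.9, 9.6, 21.9]
tool_rot: [-0.004, 1.0, -0.001, -0.003]
contact_force: [0.1, -0.5, -0.0]
width: 0.998
```

Request:
arm_command([
  [[0, 0, 0, 0], [0, 0, 0, 0], [0, 0, 0, 0], [0, 0, 0, 0], [0, 0, 0, 0]],
], gripper=1)

```text
time_s: 3.32
tcp_pos: [442.8, 9.3, 22.9]
tool_rot: [-0.005, 1.0, -0.0, -0.002]
contact_force: [-1.9, 0.8, 18.5]
width: 0.656
```

```bash
python3 - <<'E'
from h import *
s=bot.sense();print(s["tcp_pos"],s["width"],s["contact_force"])
i=viewer.get_image("scene"); u,v=proj("scene",(443,8,30)).astype(int)
cv2.imwrite("pics/a2.png",crop(i,u,v,50,500))
E
```

```text
[442.79101122   9.25702842  22.9459636 ] 0.6564307066954022 [-1.87415521  0.75694354 18.47146735]
```

View pics/a2.png

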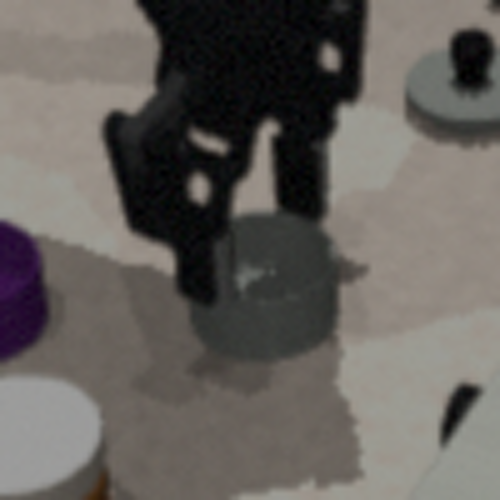

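```bash
python3 - <<'E'
from h import *
s=bot.sense();print(s["q"].round(3),s["tcp_pos"],s["joint_efforts"].round(1))
i=viewer.get_image("scene"); t=s["tcp_pos"]; u,v=proj("scene",(443,8,30)).astype(int)
o=draw("scene",i,[(t[0],t[1],30,30,(0,255,255)),(t[0],t[1],0,30,(0,255,0)),(t[0],t[1]-30,t[2],2,(0,0,255)),(t[0],t[1]-30,t[2]+18.7,2,(255,0,255)),(t[0],t[1]+30,t[2],2,(0,0,255))],u,v,50,600)
f=fit("scene",i,443,8,30,30,14);print(f)
cv2.imwrite("pics/a3.png",o)
E
```

```text
[-0.237  0.758  0.237  2.231 -0.8    0.241 -0.849] [442.74383145   9.29898132  22.93849228] [  0.3 -38.6   3.   -4.   -0.1  -0.6  -0. ]
(np.float64(14.922885828963832), np.float64(431.5), np.float64(16.5))
```

View pics/a3.png

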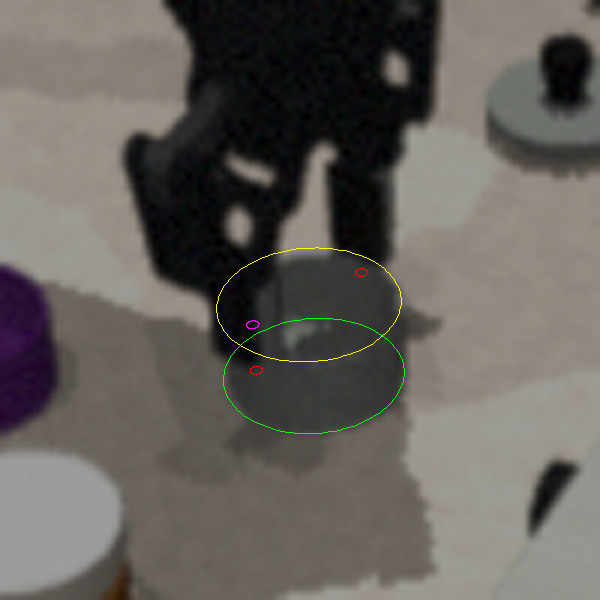

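The arm is at its inner reach limit here (q6 at 0.241, limit 0.23). The tips hold only the top of the pan's rim, so I'll lift gently and check the hold.

Request:
arm_command([
  [[0, 0, -0.5, 0], [0, 0, -1.0, 0], [0, 0, -1.5, 0], [0, 0, -1.5, 0], [0, 0, 0, 0]],
])

```text
time_s: 4.05
tcp_pos: [442.9, 8.8, 66.9]
tool_rot: [-0.004, 1.0, -0.0, -0.002]
contact_force: [-0.4, -0.8, -0.6]
width: 0.657
```

```bash
python3 - <<'E'
from h import *
s=bot.sense();print(s["q"].round(3),s["tcp_pos"],s["width"],s["tool_rot"])
i=viewer.get_image("scene"); t=s["tcp_pos"]; u,v=proj("scene",t).astype(int)
cv2.imwrite("pics/a4.png",crop(i,u,v,50,500))
E
```

```text
[-0.334  0.682  0.38   2.218 -0.728  0.371 -0.91 ] [442.88540981   8.76236566  66.87392814] 0.6571113743613158 [-3.57488342e-03  9.99990841e-01 -8.60187062e-06 -2.35351523e-03]
```

View pics/a4.png

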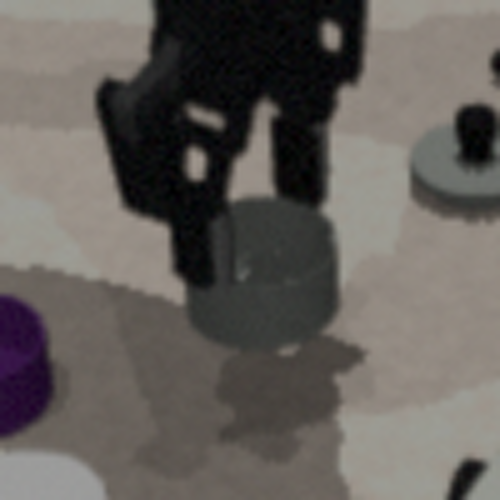

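Request:
arm_command([
  [[0, 0, -4.0, 0], [1.0, 0.4, -4.0, 0], [4.0, 1.2, 0, 0], [5.0, 1.5, 0, 0], [5.0, 1.5, 0, 0]],
])

```text
time_s: 4.72
tcp_pos: [593.7, -37.9, 143.8]
tool_rot: [-0.004, 1.0, 0.0, -0.004]
contact_force: [0.1, 1.2, -2.0]
width: 0.653
```

Request:
arm_command([
  [[3.5, 1.0, 0, 0], [1.9, 0.5, 0, 0], [0, 0, 0, 0]],
])

```text
time_s: 5.1
tcp_pos: [646.9, -53.6, 142.6]
tool_rot: [-0.003, 1.0, -0.0, -0.004]
contact_force: [-0.5, 0.2, -0.7]
width: 0.653
```

```bash
python3 - <<'E'
from h import *
s=bot.sense();print(s["q"].round(3),s["tcp_pos"],s["width"],s["tool_rot"])
o=[]
for n in("top","scene"):
    i=viewer.get_image(n); u,v=proj(n,(647,-52,80)).astype(int); o.append(crop(i,u,v,50,390))
cv2.imwrite("pics/a5.png",np.hstack(o))
E
```

```text
[-0.288  0.806  0.592  1.604 -0.542  0.911 -1.066] [646.92742734 -53.57074414 142.61245142] 0.6527828588886379 [-3.44028577e-03  9.99985963e-01 -4.18875713e-04 -4.00790294e-03]
```

View pics/a5.png

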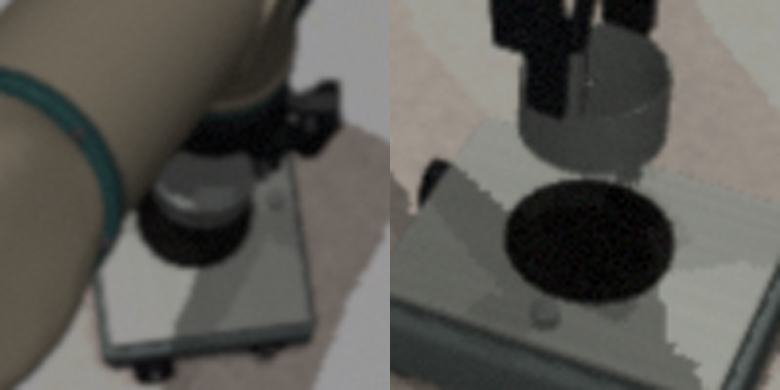

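Request:
arm_command([
  [[0, -0.1, 2.5, 0], [0, 0, 2.0, 0], [0, 0, 1.0, 0], [0, 0, 0.3, 0], [0, 0, 0, 0]],
])

```text
time_s: 5.82
tcp_pos: [646.5, -51.7, 86.3]
tool_rot: [-0.004, 1.0, -0.0, -0.003]
contact_force: [0.7, 0.5, -0.7]
width: 0.654
```

```bash
python3 - <<'E'
from h import *
s=bot.sense();print(s["tcp_pos"],s["width"],s["contact_force"])
i=viewer.get_image("scene"); cv2.imwrite("pics/s6.png",i); z=s["tcp_pos"][2]-22.9
print(z,fit("scene",i,647,-52,z+30,30,10),fit("scene",i,647,-52,58,36,10))
u,v=proj("scene",(647,-52,80)).astype(int); f=fit("scene",i,647,-52,z+30,30,10)
cv2.imwrite("pics/a6.png",draw("scene",i,[(f[1],f[2],z+30,30,(0,255,255)),(f[1],f[2],z,30,(0,255,0))],u,v,50,600))
E
```

```text
[646.51764009 -51.71527987  86.33510371] 0.6541328822342802 [ 0.68609804  0.51538014 -0.66100294]
63.435103714689895 (np.float64(14.119590238207193), np.float64(646.5), np.float64(-52.0)) (np.float64(19.56744969787797), np.float64(650.0), np.float64(-54.5))
```

View pics/a6.png

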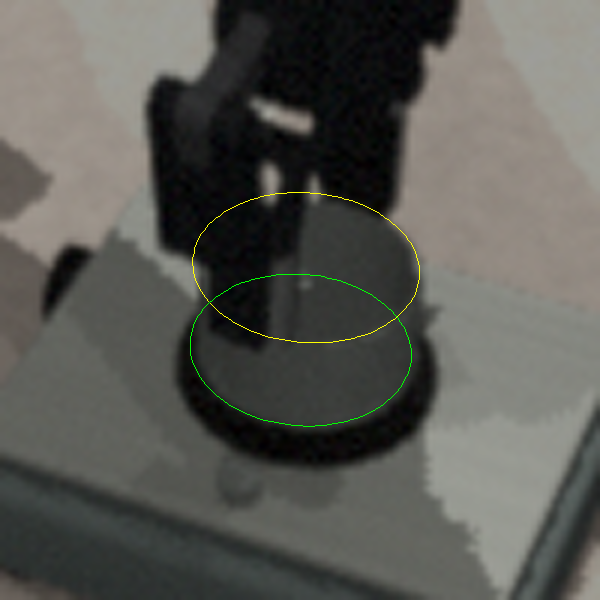

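Request:
arm_command([
  [[0, 0, 0.3, 0], [0, 0, 0.2, 0], [0, 0, 0.1, 0], [0, 0, 0, 0]],
])

```text
time_s: 6.38
tcp_pos: [646.4, -51.5, 81.3]
tool_rot: [-0.004, 1.0, -0.0, -0.003]
contact_force: [-1.3, 0.6, 7.7]
width: 0.654
```

Request:
arm_command([
  [[0, 0, 0, 0], [0, 0, 0, 0], [0, 0, 0, 0], [0, 0, 0, 0]],
], gripper=0)

```text
time_s: 6.88
tcp_pos: [646.2, -51.5, 79.9]
tool_rot: [-0.004, 1.0, -0.0, -0.003]
contact_force: [-0.5, -0.2, 1.5]
width: 1.001
```

Request:
arm_command([
  [[0, 0, 0, -10], [0, 0, 0, -10], [0, 0, 0, -10], [0, 0, 0, -10], [0, 0, 0, -10]],
])

```text
time_s: 7.5
tcp_pos: [646.2, -51.6, 80.0]
tool_rot: [-0.005, 0.905, 0.425, -0.002]
contact_force: [-0.5, -0.8, -0.2]
width: 0.999
```

Request:
arm_command([
  [[0, 0, 0, -10], [0, 0, 0, -10], [0, 0, 0, -10], [0, 0, 0, -10], [0, 0, 0, 0]],
])

```text
time_s: 8.12
tcp_pos: [646.2, -51.9, 80.0]
tool_rot: [-0.005, 0.708, 0.706, 0.0]
contact_force: [-0.8, 0.6, 0.4]
width: 1.003
```

```bash
python3 - <<'E'
from h import *
s=bot.sense();print(s["tcp_pos"],s["width"],s["contact_force"],s["q"].round(2))
i=viewer.get_image("scene"); cv2.imwrite("pics/s7.png",i)
f=fit("scene",i,648,-52,88,30,10);g=fit("scene",i,647,-52,58,36,10);print(f,g)
u,v=proj("scene",(647,-52,80)).astype(int)
cv2.imwrite("pics/a7.png",draw("scene",i,[(f[1],f[2],88,30,(0,255,255)),(f[1],f[2],58,30,(0,255,0)),(g[1],g[2],58,36,(255,0,255))],u,v,50,600))
E
```

```text
[646.2270109  -51.85547366  80.02360426] 1.0031745080396102 [-0.75834732  0.57066744  0.40935819] [-0.03  0.81  0.12  1.64 -0.14  0.71  0.16]
(np.float64(16.430494696420716), np.float64(648.5), np.float64(-54.0)) (np.float64(20.69615832241209), np.float64(650.0), np.float64(-54.5))
```

View pics/a7.png

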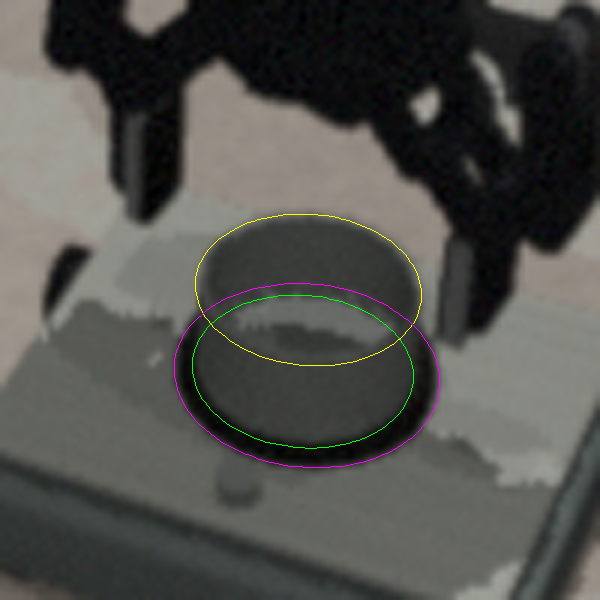

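Request:
arm_command([
  [[0, 0.12, 0.6, 0], [0, 0, 0, 0]],
])

```text
time_s: 8.43
tcp_pos: [647.0, -51.3, 73.2]
tool_rot: [-0.005, 0.708, 0.707, -0.0]
contact_force: [-0.2, -0.7, -0.7]
width: 0.998
```

Request:
arm_command([
  [[0, 0, 0, 0], [0, 0, 0, 0], [0, 0, 0, 0], [0, 0, 0, 0], [0, 0, 0, 0]],
], gripper=1)

```text
time_s: 9.05
tcp_pos: [647.7, -51.4, 74.9]
tool_rot: [-0.005, 0.707, 0.707, 0.0]
contact_force: [-1.5, 0.7, 5.9]
width: 0.678
```

Request:
arm_command([
  [[0, 0, 0, 0], [0, 0, 0, 0], [0, 0, 0, 0], [0, 0, 0, 0]],
], gripper=0)

```text
time_s: 9.55
tcp_pos: [647.4, -51.4, 73.9]
tool_rot: [-0.005, 0.707, 0.707, 0.0]
contact_force: [0.9, 0.2, 0.2]
width: 0.998
```

```bash
python3 - <<'E'
from h import *
s=bot.sense();print(s["tcp_pos"],s["width"])
i=viewer.get_image("scene"); cv2.imwrite("pics/s8.png",i)
f=fit("scene",i,648,-52,88,30,8,.25);g=fit("scene",i,647,-52,58,36,8,.25);b=fit("scene",i,648,-52,58,30,5,.25);print(f,b,g)
u,v=proj("scene",(647,-52,80)).astype(int)
cv2.imwrite("pics/a8.png",crop(i,u,v,40,600))
E
```

```text
[647.37964134 -51.42378685  73.89049081] 0.9980259365444903
(np.float64(17.084299750999858), np.float64(648.0), np.float64(-54.25)) (np.float64(12.712103479102812), np.float64(644.0), np.float64(-57.0)) (np.float64(20.150977330683684), np.float64(649.75), np.float64(-54.5))
```

View pics/a8.png

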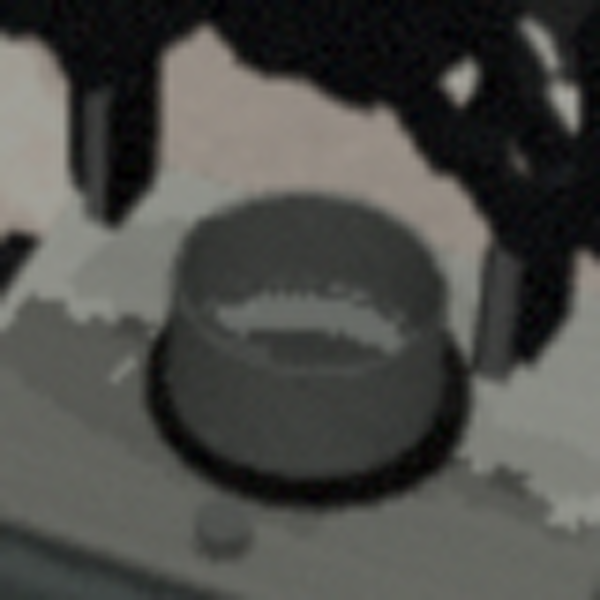

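Request:
arm_command([
  [[0, 0, -3.5, 0], [0, 0, -3.5, 0], [-2, -0.4, -1, 0], [-5.5, -1.0, 0, 0], [-5.5, -1.0, 0, 0]],
])

```text
time_s: 10.22
tcp_pos: [622.7, -184.4, 152.6]
tool_rot: [-0.005, 0.707, 0.707, -0.0]
contact_force: [-0.3, -0.4, 0.3]
width: 0.996
```

Request:
arm_command([
  [[-5.5, -1.0, 0, 0], [-5.5, -1.0, 0, 0], [-4.0, -0.5, 0, 0], [-0.9, 0, 0, 0], [0, 0, 0, 0]],
])

```text
time_s: 10.85
tcp_pos: [597.9, -341.5, 151.3]
tool_rot: [-0.006, 0.708, 0.706, 0.0]
contact_force: [-0.4, 1.1, 0.3]
width: 0.999
```

```bash
python3 - <<'E'
from h import *
s=bot.sense();print(s["tcp_pos"],s["width"])
i=viewer.get_image("scene"); cv2.imwrite("pics/s9.png",i)
f=fit("scene",i,600,-341,30,30,8,.5);print(f)
u,v=proj("scene",(600,-341,60)).astype(int)
cv2.imwrite("pics/a9.png",crop(i,u,v,55,600))
E
```

```text
[ 597.85732933 -341.47878469  151.28124731] 0.9985808746495953
(np.float64(15.03379524789176), np.float64(601.0), np.float64(-344.0))
```

View pics/a9.png

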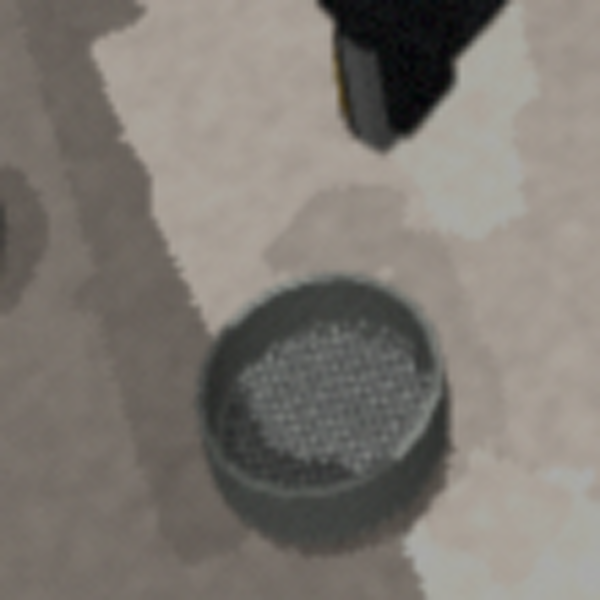

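Fine sieve with its dense mesh is confirmed between the jaws, rim centre at about (600,-341). Descending for the crossed squeezes.

Request:
arm_command([
  [[0, 0.2, 5.0, 0], [0, 0, 5.0, 0], [0, 0, 3.0, 0], [0, 0, 1.4, 0], [0, 0, 0, 0]],
])

```text
time_s: 11.52
tcp_pos: [600.1, -338.4, 7.8]
tool_rot: [-0.006, 0.707, 0.708, 0.0]
contact_force: [-0.2, -0.7, -0.2]
width: 1.003
```

Request:
arm_command([
  [[0, 0, 0, 0], [0, 0, 0, 0], [0, 0, 0, 0], [0, 0, 0, 0], [0, 0, 0, 0]],
], gripper=1)

```text
time_s: 12.15
tcp_pos: [601.4, -340.7, 10.6]
tool_rot: [-0.003, 0.707, 0.707, 0.001]
contact_force: [-1.0, 1.2, 6.7]
width: 0.681
```

Request:
arm_command([
  [[0, 0, 0, 0], [0, 0, 0, 0], [0, 0, 0, 0], [0, 0, 0, 0]],
], gripper=0)

```text
time_s: 12.65
tcp_pos: [599.7, -339.9, 8.1]
tool_rot: [-0.005, 0.707, 0.707, 0.0]
contact_force: [0.3, 0.0, 0.4]
width: 0.998
```

```bash
python3 - <<'E'
from h import *
s=bot.sense();print(s["tcp_pos"],s["width"])
i=viewer.get_image("scene"); cv2.imwrite("pics/s10.png",i)
f=fit("scene",i,600,-341,30,30,8,.5);print(f)
u,v=proj("scene",(600,-341,60)).astype(int)
cv2.imwrite("pics/a10.png",crop(i,u,v,55,600))
E
```

```text
[ 599.7239957  -339.93536033    8.05707235] 0.9984847227352666
(np.float64(8.656984528472432), np.float64(601.0), np.float64(-339.5))
```

View pics/a10.png

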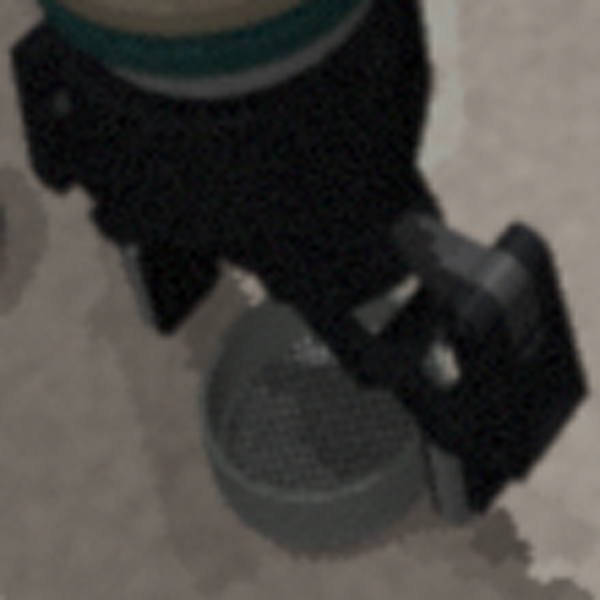

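Request:
arm_command([
  [[0, 0, 0, 10], [0, 0, 0, 10], [0, 0, 0, 10], [0, 0, 0, 10], [0, 0, 0, 10]],
])

```text
time_s: 13.32
tcp_pos: [599.9, -339.8, 8.1]
tool_rot: [-0.005, 0.941, 0.339, -0.002]
contact_force: [0.1, -0.0, -0.2]
width: 1.002
```

Request:
arm_command([
  [[0, 0, 0, 10], [0, 0, 0, 10], [0, 0, 0, 10], [0, 0, 0, 10], [0, 0, 0, 0]],
])

```text
time_s: 13.95
tcp_pos: [599.9, -339.6, 7.9]
tool_rot: [-0.004, 1.0, 0.001, -0.004]
contact_force: [-1.2, 0.2, -0.6]
width: 0.998
```

Request:
arm_command([
  [[0, 0, 0, 0], [0, 0, 0, 0], [0, 0, 0, 0], [0, 0, 0, 0], [0, 0, 0, 0]],
], gripper=1)

```text
time_s: 14.58
tcp_pos: [600.2, -340.4, 8.8]
tool_rot: [-0.003, 1.0, -0.0, -0.003]
contact_force: [0.1, -0.8, 5.0]
width: 0.684
```

```bash
python3 - <<'E'
from h import *
s=bot.sense();print(s["tcp_pos"],s["width"])
i=viewer.get_image("scene"); cv2.imwrite("pics/s11.png",i)
u,v=proj("scene",(600,-341,60)).astype(int)
cv2.imwrite("pics/a11.png",crop(i,u,v,55,600))
E
```

```text
[ 600.1836543  -340.38049406    8.83257378] 0.6841880478074017
```

View pics/a11.png

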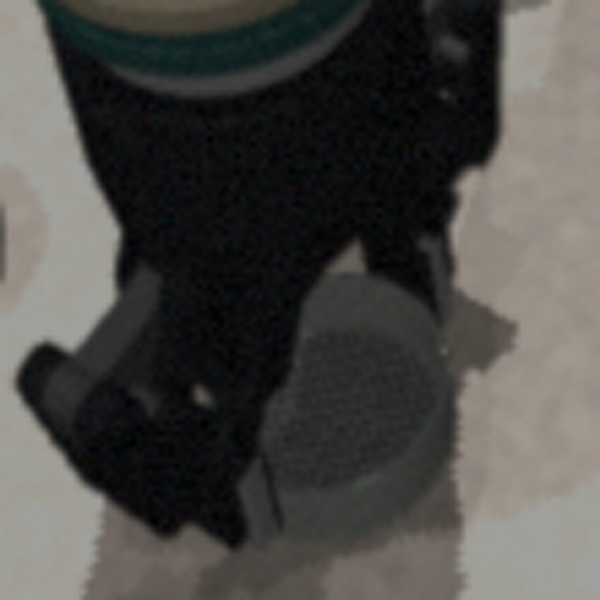

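Request:
arm_command([
  [[0, 0, -2.0, 0], [0, 0, -5.0, 0], [0, 0, -5.0, 0], [0.3, -2.0, -2.2, 0], [0.9, -5.3, 0, 0]],
])

```text
time_s: 15.25
tcp_pos: [612.7, -272.3, 154.5]
tool_rot: [-0.001, 1.0, -0.003, -0.001]
contact_force: [0.3, 0.6, -1.6]
width: 0.685
```

Request:
arm_command([
  [[0.9, -5.5, 0, 0], [0.9, -5.5, 0, 0], [0.9, -5.5, 0, 0], [0.5, -4.0, 0, 0], [0.2, -1.0, 0, 0]],
])

```text
time_s: 15.88
tcp_pos: [647.2, -48.1, 152.2]
tool_rot: [-0.005, 1.0, 0.003, -0.004]
contact_force: [0.3, -1.5, -1.2]
width: 0.683
```

Request:
arm_command([
  [[0, 0, 0, 0], [0, 0, 0, 0]],
])

```text
time_s: 16.12
tcp_pos: [646.5, -55.7, 152.4]
tool_rot: [-0.003, 1.0, -0.002, -0.003]
contact_force: [-0.0, -0.1, -1.3]
width: 0.679
```

Request:
arm_command([
  [[0, 0, 0, 0], [0, 0, 0, 0]],
])

```text
time_s: 16.38
tcp_pos: [646.8, -54.2, 152.1]
tool_rot: [-0.004, 1.0, -0.001, -0.003]
contact_force: [0.3, 0.3, -0.9]
width: 0.687
```

```bash
python3 - <<'E'
from h import *
s=bot.sense();print(s["tcp_pos"],s["width"])
i=viewer.get_image("scene"); cv2.imwrite("pics/s12.png",i)
u,v=proj("scene",(647,-51,120)).astype(int)
cv2.imwrite("pics/a12.png",crop(i,u,v,55,600))
E
```

```text
[646.80554682 -54.24736078 152.09311763] 0.6867032933416978
```

View pics/a12.png

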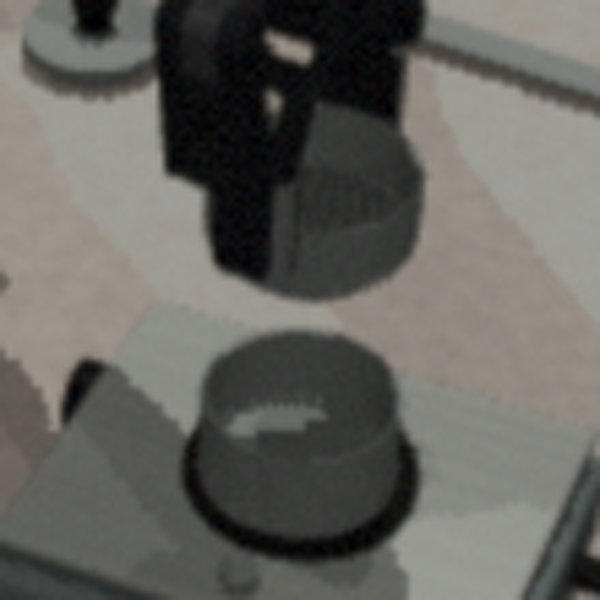

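Request:
arm_command([
  [[-0.05, -0.28, 1.5, 0], [0, 0, 2.0, 0], [0, 0, 1.3, 0], [0, 0, 0, 0], [0, 0, 0, 0]],
])

```text
time_s: 17.05
tcp_pos: [646.4, -50.2, 104.2]
tool_rot: [-0.003, 1.0, -0.0, -0.003]
contact_force: [-0.7, -0.9, -0.9]
width: 0.683
```

Request:
arm_command([
  [[0, 0, 0.5, 0], [0, 0, 0.5, 0], [0, 0, 0.3, 0], [0, 0, 0, 0], [0, 0, 0, 0]],
])

```text
time_s: 17.68
tcp_pos: [646.1, -49.8, 91.1]
tool_rot: [-0.004, 1.0, -0.0, -0.003]
contact_force: [0.4, 0.5, -2.1]
width: 0.683
```

Request:
arm_command([
  [[0, 0.15, 0.1, 0], [0, 0, 0.2, 0], [0, 0, 0.1, 0], [0, 0, 0, 0], [0, 0, 0, 0]],
])

```text
time_s: 18.3
tcp_pos: [646.3, -51.7, 88.8]
tool_rot: [-0.004, 1.0, -0.0, -0.003]
contact_force: [-3.7, -0.4, 10.5]
width: 0.685
```

```bash
python3 - <<'E'
from h import *
s=bot.sense();print(s["tcp_pos"],s["width"],s["contact_force"])
i=viewer.get_image("scene"); cv2.imwrite("pics/s13.png",i)
u,v=proj("scene",(647,-51,90)).astype(int)
cv2.imwrite("pics/a13.png",crop(i,u,v,45,600))
E
```

```text
[646.26178019 -51.66135789  88.78677267] 0.6846620339046602 [-3.72294211 -0.36720994 10.50355843]
```

View pics/a13.png

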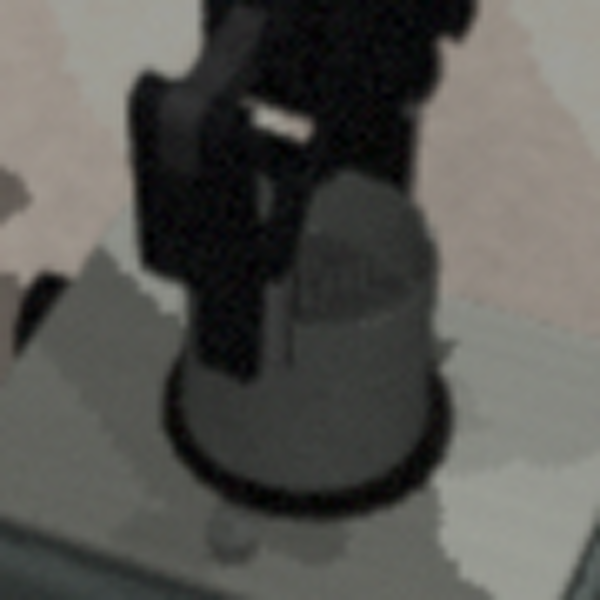

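Request:
arm_command([
  [[0, 0, 0, 0], [0, 0, 0, 0], [0, 0, 0, 0], [0, 0, 0, 0], [0, 0, 0, 0]],
], gripper=0)

```text
time_s: 18.98
tcp_pos: [646.0, -51.3, 86.9]
tool_rot: [-0.004, 1.0, -0.0, -0.003]
contact_force: [-0.6, 0.1, -0.7]
width: 0.998
```

Request:
arm_command([
  [[0, 0, -2.0, 0], [0, 0, -3.5, 0], [0, 0, -2.5, 0], [-1.0, -2.5, 0, 0], [-2.0, -4.5, 0, 0]],
])

```text
time_s: 19.6
tcp_pos: [617.6, 16.4, 170.0]
tool_rot: [-0.003, 1.0, -0.002, -0.001]
contact_force: [0.7, 1.1, 0.3]
width: 1.0
```

```bash
python3 - <<'E'
from h import *
s=bot.sense();print(s["tcp_pos"],s["width"],s["contact_force"])
i=viewer.get_image("scene"); cv2.imwrite("pics/s14.png",i)
f=fit("scene",i,647,-53,110,30,6,.25);g=fit("scene",i,647,-52,58,36,6,.25);print(f,g)
u,v=proj("scene",(647,-51,90)).astype(int)
cv2.imwrite("pics/a14.png",draw("scene",i,[(f[1],f[2],110,30,(0,255,255))],u,v,45,600))
E
```

```text
[617.62177353  16.37845428 170.01982179] 1.0004277625433062 [0.67952352 1.05323607 0.31084465]
(np.float64(17.566355752858993), np.float64(648.25), np.float64(-53.75)) (np.float64(18.521655220953694), np.float64(650.0), np.float64(-54.25))
```

View pics/a14.png

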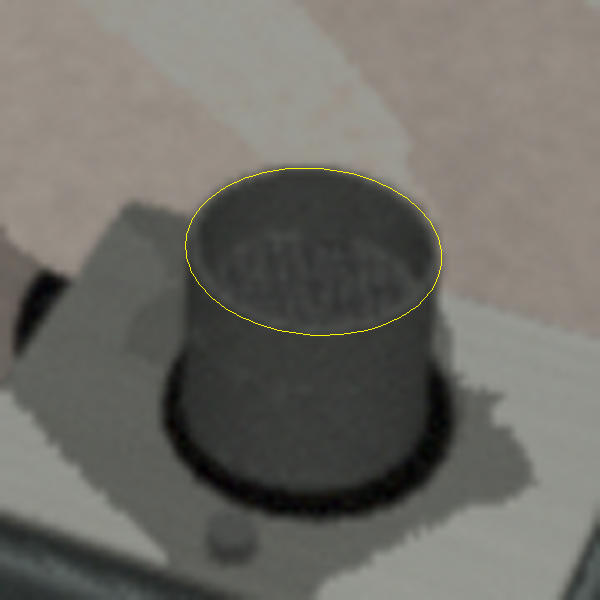

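Fine sieve is seated: its rim fits at z=110 and the walls line up. On to the medium.

Request:
arm_command([
  [[-2.2, -5.0, 0, 0], [-2.2, -5.0, 0, 0], [-2.2, -5.0, 0, 0], [-2.2, -5.0, 0, 0], [-2.0, -5.0, 0, 0]],
])

```text
time_s: 20.27
tcp_pos: [508.4, 270.0, 171.8]
tool_rot: [-0.004, 1.0, -0.0, -0.003]
contact_force: [0.3, 0.3, -0.5]
width: 1.001
```

Request:
arm_command([
  [[-2.0, -4.5, 0, 0], [-1.0, -2.5, 0, 0], [-0.4, -1.2, 0, 0], [0, 0, 0, 0], [0, 0, 0, 0]],
])

```text
time_s: 20.9
tcp_pos: [475.8, 348.4, 171.6]
tool_rot: [-0.003, 1.0, -0.002, -0.003]
contact_force: [-0.3, -0.4, 0.6]
width: 1.003
```

```bash
python3 - <<'E'
from h import *
s=bot.sense();print(s["tcp_pos"],s["width"],s["q"].round(2))
i=viewer.get_image("scene"); cv2.imwrite("pics/s15.png",i)
f=fit("scene",i,474,351,38,30,8,.5);print(f)
u,v=proj("scene",(474,351,70)).astype(int)
cv2.imwrite("pics/a15.png",crop(i,u,v,45,600))
E
```

```text
[475.82088373 348.37653885 171.611415  ] 1.0032214070352685 [-1.09  0.72  0.7   1.76 -0.59  0.89 -1.7 ]
(np.float64(18.245240938384047), np.float64(474.5), np.float64(351.5))
```

View pics/a15.png

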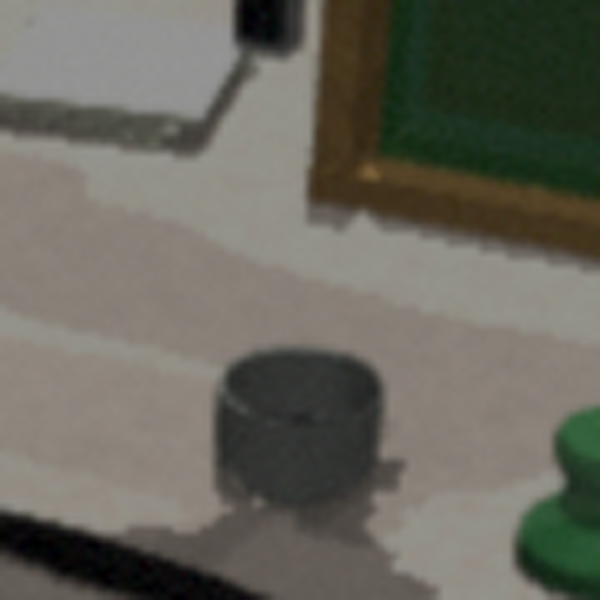

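Request:
arm_command([
  [[-0.2, -0.4, 4.0, 0], [0, 0, 5.0, 0], [0, 0, 4.0, 0], [0, 0, 2.2, 0], [0, 0, 0.8, 0]],
])

```text
time_s: 21.58
tcp_pos: [471.8, 353.6, 10.0]
tool_rot: [-0.003, 1.0, -0.001, -0.004]
contact_force: [0.7, -0.2, 0.6]
width: 1.003
```

Request:
arm_command([
  [[0, 0, 0, 0], [0, 0, 0, 0], [0, 0, 0, 0], [0, 0, 0, 0], [0, 0, 0, 0]],
], gripper=1)

```text
time_s: 22.2
tcp_pos: [472.8, 355.5, 12.7]
tool_rot: [-0.004, 1.0, -0.0, -0.002]
contact_force: [-0.4, -1.6, 7.1]
width: 0.691
```

Request:
arm_command([
  [[0, 0, 0, 0], [0, 0, 0, 0], [0, 0, 0, 0], [0, 0, 0, 0]],
], gripper=0)

```text
time_s: 22.7
tcp_pos: [471.6, 355.5, 11.1]
tool_rot: [-0.004, 1.0, -0.0, -0.003]
contact_force: [-0.3, -0.1, 0.2]
width: 0.997
```

Request:
arm_command([
  [[0, 0, 0, -10], [0, 0, 0, -10], [0, 0, 0, -10], [0, 0, 0, -10], [0, 0, 0, -10]],
])

```text
time_s: 23.32
tcp_pos: [471.7, 355.3, 11.1]
tool_rot: [-0.005, 0.905, 0.425, -0.002]
contact_force: [0.8, -0.4, 1.3]
width: 1.002
```

Request:
arm_command([
  [[0, 0, 0, -10], [0, 0, 0, -10], [0, 0, 0, -10], [0, 0, 0, -10], [0, 0, 0, 0]],
])

```text
time_s: 23.95
tcp_pos: [471.8, 355.2, 11.2]
tool_rot: [-0.005, 0.708, 0.706, 0.0]
contact_force: [0.0, 0.1, 1.1]
width: 1.001
```

Request:
arm_command([
  [[0, 0, 0, 0], [0, 0, 0, 0], [0, 0, 0, 0], [0, 0, 0, 0], [0, 0, 0, 0]],
], gripper=1)

```text
time_s: 24.58
tcp_pos: [471.8, 355.4, 11.8]
tool_rot: [-0.005, 0.708, 0.706, 0.0]
contact_force: [-1.3, -0.4, 5.2]
width: 0.694
```

```bash
python3 - <<'E'
from h import *
s=bot.sense();print(s["tcp_pos"],s["width"],s["q"].round(2))
i=viewer.get_image("scene"); cv2.imwrite("pics/s16.png",i)
u,v=proj("scene",(474,351,50)).astype(int)
cv2.imwrite("pics/a16.png",crop(i,u,v,45,600))
E
```

```text
[471.76441465 355.39618018  11.84721542] 0.6936287415125489 [-0.77  0.86  0.13  1.83 -0.24  0.47 -0.47]
```

View pics/a16.png

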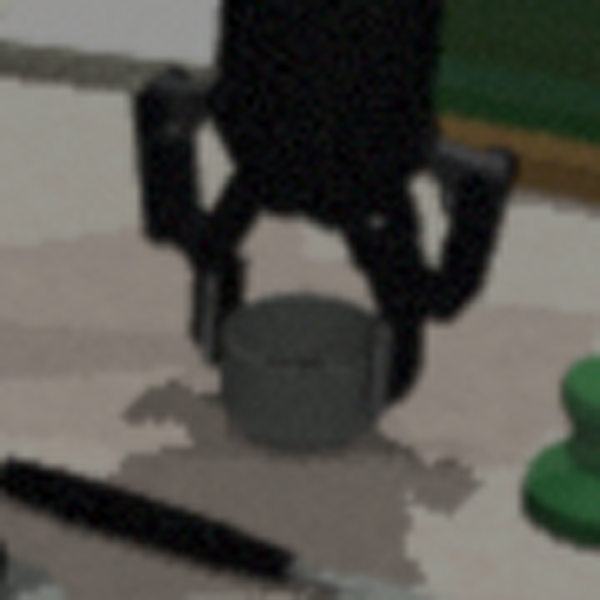

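Request:
arm_command([
  [[0, 0, -2.0, 0], [0, 0, -5.0, 0], [0, 0, -5.5, 0], [-1.5, 0.6, -4.8, 0], [-4.0, 1.7, 0, 0]],
])

```text
time_s: 25.25
tcp_pos: [497.5, 302.9, 189.0]
tool_rot: [-0.005, 0.706, 0.708, 0.005]
contact_force: [-0.3, -0.9, -2.0]
width: 0.69
```

Request:
arm_command([
  [[-5.0, 2.2, 0, 0], [-5.0, 2.2, 0, 0], [-5.0, 2.2, 0, 0], [-5.0, 2.2, 0, 0], [-5.0, 2.2, 0, 0]],
])

```text
time_s: 25.88
tcp_pos: [606.2, 47.7, 182.2]
tool_rot: [-0.005, 0.707, 0.707, 0.001]
contact_force: [0.7, -0.1, -0.9]
width: 0.693
```

Request:
arm_command([
  [[-4.5, 1.9, 0, 0], [-3.0, 1.4, 0, 0], [-1.7, 0.7, 0, 0], [-0.9, 0.4, 0, 0], [0, 0, 0, 0]],
])

```text
time_s: 26.5
tcp_pos: [649.5, -51.2, 180.1]
tool_rot: [-0.005, 0.707, 0.707, 0.0]
contact_force: [0.3, 0.6, -0.8]
width: 0.692
```

Request:
arm_command([
  [[0, 0, 0, 0], [0, 0, 0, 0], [0, 0, 0, 0]],
])

```text
time_s: 26.88
tcp_pos: [649.6, -51.1, 180.1]
tool_rot: [-0.005, 0.707, 0.707, 0.0]
contact_force: [0.1, 0.8, -0.2]
width: 0.687
```

Request:
arm_command([
  [[0, -0.2, 2.0, 0], [0, 0, 2.5, 0], [0, 0, 1.0, 0], [0, 0, 0, 0], [0, 0, 0, 0]],
])

```text
time_s: 27.5
tcp_pos: [648.0, -51.6, 126.0]
tool_rot: [-0.004, 0.707, 0.707, 0.001]
contact_force: [-0.4, 0.4, -0.9]
width: 0.689
```

Request:
arm_command([
  [[0, 0, 0.4, 0], [0, 0, 0.4, 0], [0, 0, 0.2, 0], [0, 0, 0.1, 0], [0, 0, 0, 0]],
])

```text
time_s: 28.12
tcp_pos: [647.2, -51.5, 114.1]
tool_rot: [-0.005, 0.707, 0.707, 0.0]
contact_force: [-0.4, 0.4, -0.3]
width: 0.689
```

```bash
python3 - <<'E'
from h import *
s=bot.sense();print(s["tcp_pos"],s["width"],s["contact_force"])
i=viewer.get_image("scene"); cv2.imwrite("pics/s17.png",i)
u,v=proj("scene",(647,-51,100)).astype(int)
cv2.imwrite("pics/a17.png",crop(i,u,v,50,600))
E
```

```text
[647.23406502 -51.45270061 114.05226596] 0.6886514180494374 [-0.40126035  0.44661727 -0.25557943]
```

View pics/a17.png

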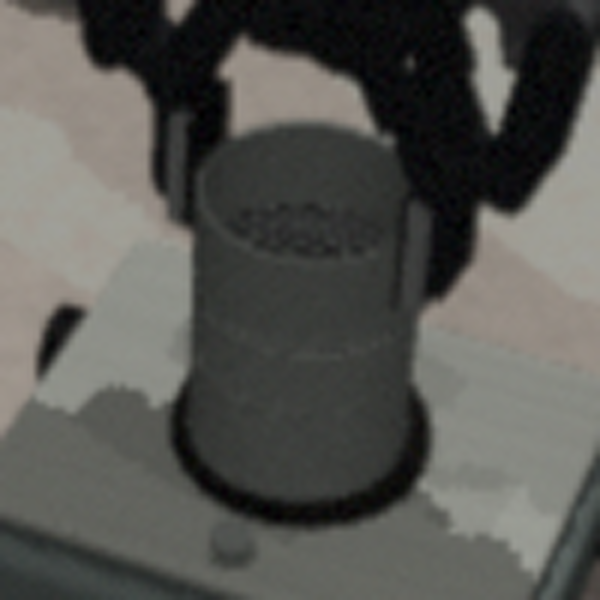

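Request:
arm_command([
  [[0, 0, 0.1, 0], [0, 0, 0.1, 0], [0, 0, 0, 0], [0, 0, 0, 0]],
])

```text
time_s: 28.68
tcp_pos: [647.4, -51.5, 113.8]
tool_rot: [-0.005, 0.707, 0.707, 0.001]
contact_force: [-2.9, 0.0, 10.3]
width: 0.689
```

Request:
arm_command([
  [[0, 0, 0, 0], [0, 0, 0, 0], [0, 0, 0, 0], [0, 0, 0, 0], [0, 0, 0, 0]],
], gripper=0)

```text
time_s: 29.3
tcp_pos: [647.2, -51.4, 111.9]
tool_rot: [-0.005, 0.707, 0.707, 0.0]
contact_force: [0.2, 0.0, 0.1]
width: 0.997
```

Request:
arm_command([
  [[0, 0, -2.0, 0], [0, 0, -4.0, 0], [0, 0, -2.0, 0], [-2.0, -1.0, 0, 0], [-4.0, -2.0, 0, 0]],
])

```text
time_s: 29.92
tcp_pos: [616.8, -111.6, 190.6]
tool_rot: [-0.006, 0.706, 0.708, 0.0]
contact_force: [-0.7, -0.9, -0.3]
width: 1.001
```

```bash
python3 - <<'E'
from h import *
s=bot.sense();print(s["tcp_pos"],s["width"],s["contact_force"])
i=viewer.get_image("scene"); cv2.imwrite("pics/s18.png",i)
f=fit("scene",i,647,-53,140,30,6,.25);print(f)
u,v=proj("scene",(647,-51,100)).astype(int)
cv2.imwrite("pics/a18.png",draw("scene",i,[(f[1],f[2],140,30,(0,255,255))],u,v,50,600))
E
```

```text
[ 616.7940223  -111.63068902  190.62647655] 1.000709597407121 [-0.68324229 -0.9355226  -0.27480586]
(np.float64(18.703884476706133), np.float64(648.0), np.float64(-53.75))
```

View pics/a18.png

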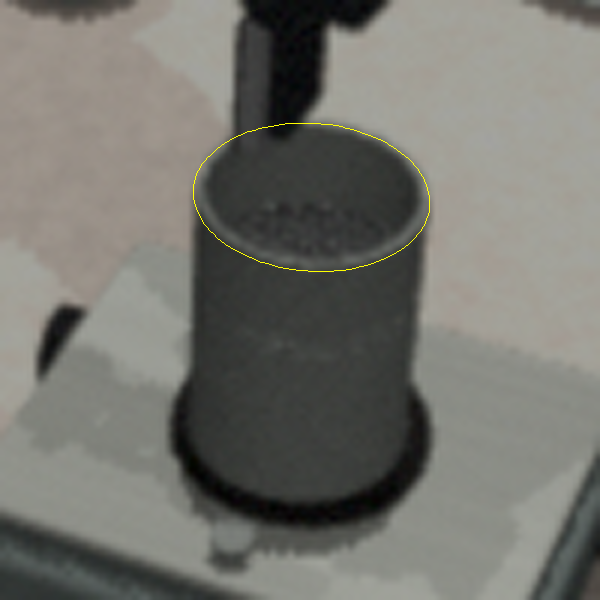

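Request:
arm_command([
  [[-4.5, -2.6, 0, 0], [-4.8, -2.8, 0, 0], [-4.8, -2.8, 0, 0], [-4.8, -2.8, 0, 0], [-3.3, -2.0, 0, 0]],
])

```text
time_s: 30.6
tcp_pos: [483.2, -337.6, 189.8]
tool_rot: [-0.006, 0.709, 0.705, -0.001]
contact_force: [0.4, -1.3, 0.8]
width: 1.002
```

Request:
arm_command([
  [[-2.0, -1.2, 0, 0], [-1.0, -0.6, 0, 0], [0, 0, 0, 0], [0, 0, 0, 0], [0, 0, 0, 0]],
])

```text
time_s: 31.22
tcp_pos: [470.4, -362.7, 190.8]
tool_rot: [-0.005, 0.707, 0.708, 0.0]
contact_force: [-0.2, -0.1, 0.2]
width: 0.998
```

```bash
python3 - <<'E'
from h import *
s=bot.sense();print(s["tcp_pos"],s["width"],s["q"].round(2), ray("top",423,228,24))
i=viewer.get_image("scene"); cv2.imwrite("pics/s19.png",i)
f=fit("scene",i,470,-366,46,30,8,.5);print(f)
u,v=proj("scene",(470,-366,80)).astype(int)
cv2.imwrite("pics/a19.png",crop(i,u,v,55,600))
E
```

```text
[ 470.40132022 -362.66997863  190.81281669] 0.9981458252088092 [ 0.51  0.6   0.16  1.72 -0.13  0.84  0.73] [ 537.73415028 -251.44653972   24.        ]
(np.float64(11.358292217726769), np.float64(469.5), np.float64(-367.0))
```

View pics/a19.png

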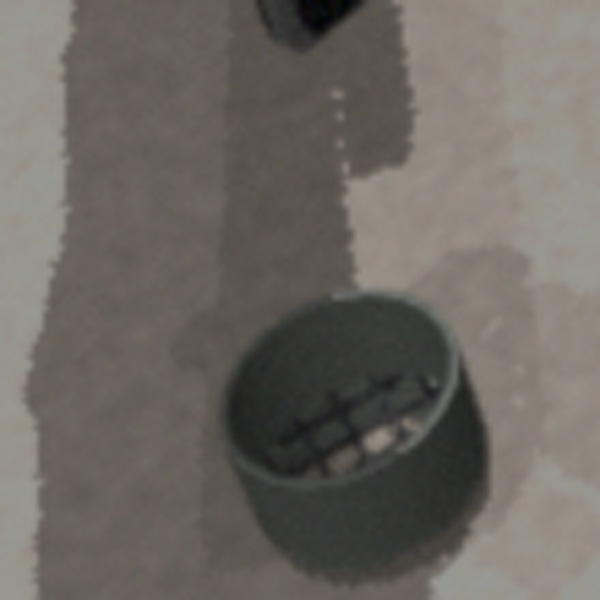

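Coarse sieve with the open 10 mm grid is confirmed. Descending and squeezing twice.

Request:
arm_command([
  [[0, 0, 5.0, 0], [0, 0, 5.5, 0], [0, 0, 4.0, 0], [0, 0, 2.0, 0], [0, 0, 0.9, 0]],
])

```text
time_s: 31.9
tcp_pos: [468.6, -362.4, 16.4]
tool_rot: [-0.005, 0.707, 0.707, 0.0]
contact_force: [0.2, -0.6, 0.4]
width: 0.999
```

Request:
arm_command([
  [[0, 0, 0, 0], [0, 0, 0, 0], [0, 0, 0, 0], [0, 0, 0, 0], [0, 0, 0, 0]],
], gripper=1)

```text
time_s: 32.52
tcp_pos: [469.4, -363.5, 18.7]
tool_rot: [-0.003, 0.707, 0.707, 0.0]
contact_force: [-0.7, 0.3, 6.9]
width: 0.685
```

Request:
arm_command([
  [[0, 0, 0, 0], [0, 0, 0, 0], [0, 0, 0, 0], [0, 0, 0, 0]],
], gripper=0)

```text
time_s: 33.02
tcp_pos: [468.3, -362.6, 16.8]
tool_rot: [-0.005, 0.707, 0.707, 0.0]
contact_force: [-0.4, -0.4, 0.1]
width: 1.001
```

Request:
arm_command([
  [[0, 0, 0, 10], [0, 0, 0, 10], [0, 0, 0, 10], [0, 0, 0, 10], [0, 0, 0, 10]],
])

```text
time_s: 33.65
tcp_pos: [468.4, -362.5, 16.9]
tool_rot: [-0.005, 0.941, 0.339, -0.002]
contact_force: [0.2, 0.0, -0.0]
width: 1.003
```

Request:
arm_command([
  [[0, 0, 0, 10], [0, 0, 0, 10], [0, 0, 0, 10], [0, 0, 0, 10], [0, 0, 0, 0]],
])

```text
time_s: 34.28
tcp_pos: [468.4, -362.3, 16.7]
tool_rot: [-0.004, 1.0, 0.001, -0.004]
contact_force: [-0.1, 0.1, -0.7]
width: 0.995
```

Request:
arm_command([
  [[0, 0, 0, 0], [0, 0, 0, 0], [0, 0, 0, 0], [0, 0, 0, 0], [0, 0, 0, 0]],
], gripper=1)

```text
time_s: 34.9
tcp_pos: [468.6, -363.1, 17.5]
tool_rot: [-0.003, 1.0, 0.0, -0.003]
contact_force: [-0.6, 0.9, 5.9]
width: 0.687
```

```bash
python3 - <<'E'
from h import *
s=bot.sense();print(s["tcp_pos"],s["width"],s["q"].round(2))
i=viewer.get_image("scene"); cv2.imwrite("pics/s20.png",i)
u,v=proj("scene",(470,-366,60)).astype(int)
cv2.imwrite("pics/a20.png",crop(i,u,v,55,600))
E
```

```text
[ 468.59765537 -363.06285392   17.52968882] 0.6870646365612875 [ 0.31  0.91  0.5   1.82 -0.73  0.61 -0.3 ]
```

View pics/a20.png

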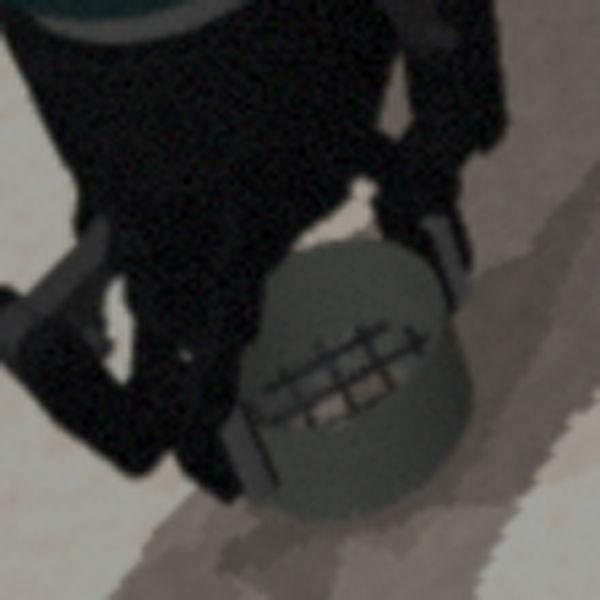

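Request:
arm_command([
  [[0, 0, -2.0, 0], [0, 0, -5.0, 0], [0, 0, -5.5, 0], [0, 0, -5.0, 0], [1.2, -2.0, -2.0, 0]],
])

```text
time_s: 35.58
tcp_pos: [481.1, -347.1, 216.5]
tool_rot: [-0.001, 1.0, -0.002, -0.002]
contact_force: [-0.6, 0.2, -1.6]
width: 0.69
```

Request:
arm_command([
  [[2.4, -4.2, 0, 0], [2.7, -4.7, 0, 0], [2.7, -4.7, 0, 0], [2.7, -4.7, 0, 0], [2.5, -4.3, 0, 0]],
])

```text
time_s: 36.2
tcp_pos: [612.4, -116.0, 213.6]
tool_rot: [-0.004, 1.0, 0.0, -0.003]
contact_force: [1.0, -1.5, -0.3]
width: 0.688
```

Request:
arm_command([
  [[2.0, -3.5, 0, 0], [1.1, -2.0, 0, 0], [0.5, -1.0, 0, 0], [0, 0, 0, 0], [0, 0, 0, 0]],
])

```text
time_s: 36.83
tcp_pos: [647.1, -55.5, 213.3]
tool_rot: [-0.003, 1.0, -0.002, -0.004]
contact_force: [-0.0, -0.7, -1.3]
width: 0.69
```

Request:
arm_command([
  [[0, 0, 0, 0], [0, 0, 0, 0], [0, 0, 0, 0]],
])

```text
time_s: 37.2
tcp_pos: [647.8, -53.4, 213.1]
tool_rot: [-0.004, 1.0, -0.0, -0.003]
contact_force: [0.2, -0.1, 0.1]
width: 0.681
```

Request:
arm_command([
  [[-0.06, -0.1, 2.0, 0], [0, 0, 2.2, 0], [0, 0, 1.0, 0], [0, 0, 0, 0], [0, 0, 0, 0]],
])

```text
time_s: 37.83
tcp_pos: [647.5, -52.1, 161.9]
tool_rot: [-0.003, 1.0, -0.0, -0.003]
contact_force: [-0.2, -0.4, -0.4]
width: 0.688
```

Request:
arm_command([
  [[0, 0, 0, 0]],
])

```text
time_s: 37.95
tcp_pos: [647.5, -52.0, 161.9]
tool_rot: [-0.004, 1.0, -0.0, -0.003]
contact_force: [0.3, 0.9, -1.0]
width: 0.69
```

Request:
arm_command([
  [[-0.04, -0.04, 0.4, 0], [0, 0, 0.4, 0], [0, 0, 0.3, 0], [0, 0, 0.2, 0], [0, 0, 0, 0]],
])

```text
time_s: 38.58
tcp_pos: [646.5, -51.3, 149.5]
tool_rot: [-0.004, 1.0, -0.0, -0.003]
contact_force: [-2.2, 1.8, 8.6]
width: 0.686
```

Request:
arm_command([
  [[0, 0, 0.1, 0], [0, 0, 0, 0], [0, 0, 0, 0]],
])

```text
time_s: 38.95
tcp_pos: [646.7, -51.3, 149.5]
tool_rot: [-0.004, 1.0, -0.0, -0.003]
contact_force: [-4.6, 1.4, 14.0]
width: 0.687
```

```bash
python3 - <<'E'
from h import *
s=bot.sense();print(s["tcp_pos"],s["width"],s["contact_force"])
i=viewer.get_image("scene"); cv2.imwrite("pics/s21.png",i)
u,v=proj("scene",(647,-51,120)).astype(int)
cv2.imwrite("pics/a21.png",crop(i,u,v,60,600))
E
```

```text
[646.65251561 -51.31512508 149.48876979] 0.6872786661290732 [-4.64552077  1.43470849 13.9649324 ]
```

View pics/a21.png

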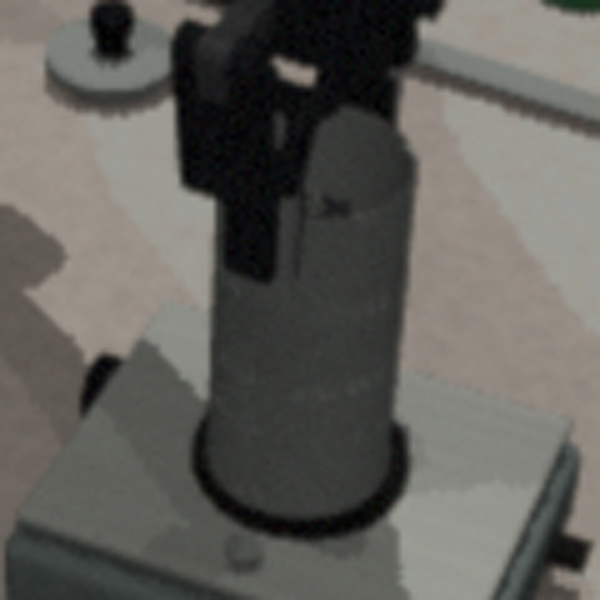

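Request:
arm_command([
  [[0, 0, 0, 0], [0, 0, 0, 0], [0, 0, 0, 0], [0, 0, 0, 0], [0, 0, 0, 0]],
], gripper=0)

```text
time_s: 39.62
tcp_pos: [646.4, -51.3, 146.9]
tool_rot: [-0.004, 1.0, -0.0, -0.004]
contact_force: [-0.1, 0.6, 0.6]
width: 1.003
```

Request:
arm_command([
  [[0, 0, -2.0, 0], [0, 0, -4.0, 0], [0, 0, -3.0, 0], [-2.0, -2.0, 0, 0], [-3.5, -4.0, 0, 0]],
])

```text
time_s: 40.25
tcp_pos: [592.8, 6.4, 239.9]
tool_rot: [-0.003, 1.0, -0.002, -0.001]
contact_force: [-0.8, 1.4, -0.7]
width: 1.002
```

```bash
python3 - <<'E'
from h import *
s=bot.sense();print(s["tcp_pos"],s["width"],s["contact_force"])
i=viewer.get_image("scene"); cv2.imwrite("pics/s22.png",i)
f=fit("scene",i,647,-53,178,30,6,.25);print(f)
u,v=proj("scene",(647,-51,120)).astype(int)
I=draw("scene",i,[(f[1],f[2],178,30,(0,255,255))],u,v,60,400)
print(ray("top",241,274,36),ray("scene",330.5,205.8,26))
p=(445,166)
l=fit("scene",i,*p,14,30,14);l2=fit("top",cv2.imread("pics/top0.png"),*p,14,30,12);print(l,l2)
u,v=proj("scene",(*p,20)).astype(int)
J=draw("scene",i,[(446,164,14,30,(0,255,255)),(446,164,36,10,(0,0,255))],u,v,25,400)
cv2.imwrite("pics/a22.png",np.hstack([I,J]))
E
```

```text
[592.83249038   6.3619705  239.91229027] 1.0019979010046542 [-0.77624262  1.43982552 -0.67068163]
(np.float64(19.3732339128287), np.float64(648.25), np.float64(-54.25))
[437.38165539 173.31848135  36.        ] [443.46364154 173.9244101   26.        ]
(np.float64(18.91890744810791), np.float64(450.5), np.float64(159.0)) (np.float64(5.8581497246350045), np.float64(454.0), np.float64(159.5))
```

View pics/a22.png

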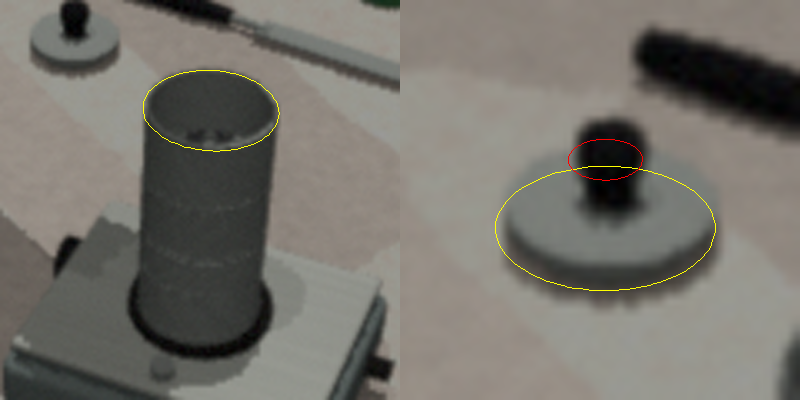

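Coarse sieve is seated, rim at z=178. The lid's knob is at about (442,174).

Request:
arm_command([
  [[-3.5, -3.9, 0, 0], [-3.5, -3.9, 0, 0], [-3.5, -3.9, 1.0, 0], [-2.5, -2.8, 3.0, 0], [-1.3, -1.4, 4.0, 0]],
])

```text
time_s: 40.92
tcp_pos: [448.5, 170.4, 160.9]
tool_rot: [-0.005, 1.0, 0.001, -0.002]
contact_force: [1.5, 0.4, 0.0]
width: 0.999
```

Request:
arm_command([
  [[-0.7, -0.7, 4.0, 0], [0, 0, 3.0, 0], [0, 0, 1.0, 0], [0, 0, 0, 0], [0, 0, 0, 0]],
])

```text
time_s: 41.55
tcp_pos: [442.2, 175.4, 81.3]
tool_rot: [-0.004, 1.0, -0.0, -0.002]
contact_force: [-0.1, 0.6, -0.5]
width: 0.997
```

```bash
python3 - <<'E'
from h import *
s=bot.sense();print(s["tcp_pos"],s["q"].round(2))
i=viewer.get_image("scene"); cv2.imwrite("pics/s23.png",i)
u,v=proj("scene",(442,174,50)).astype(int)
cv2.imwrite("pics/a23.png",crop(i,u,v,45,600))
E
```

```text
[442.24177321 175.38197156  81.30070867] [-0.81  0.72  0.58  2.13 -0.82  0.53 -1.18]
```

View pics/a23.png

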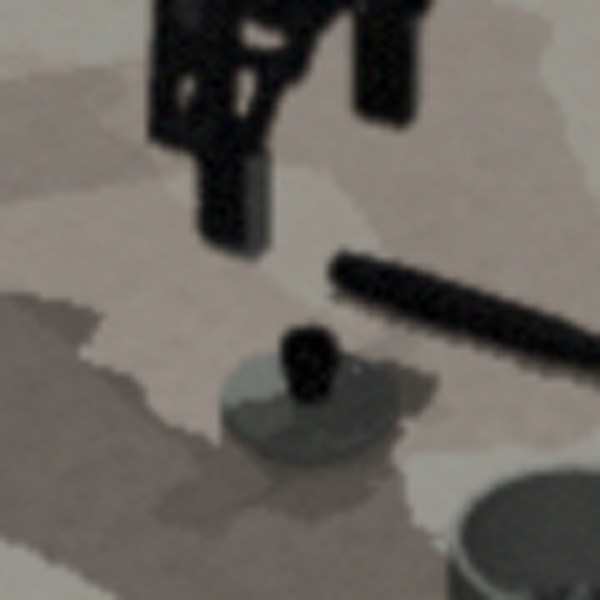

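The knife handle is close on the +y side, so I'll part-close the jaws before descending.

Request:
arm_command([
  [[0, 0.1, 0, 0], [0, 0, 1.0, 0], [0, 0, 2.5, 0], [0, 0, 2.0, 0], [0, 0, 0.6, 0]],
], gripper=0.4)

```text
time_s: 42.22
tcp_pos: [439.8, 174.5, 17.9]
tool_rot: [-0.003, 1.0, -0.0, -0.004]
contact_force: [0.8, 0.8, 1.0]
width: 0.599
```

Request:
arm_command([
  [[0, 0, 0, 0], [0, 0, 0, 0]],
])

```text
time_s: 42.48
tcp_pos: [441.0, 174.8, 19.6]
tool_rot: [-0.004, 1.0, -0.0, -0.003]
contact_force: [-0.1, 0.9, 0.3]
width: 0.598
```

```bash
python3 - <<'E'
from h import *
s=bot.sense();print(s["tcp_pos"],s["q"].round(2),s["width"],s["contact_force"])
i=viewer.get_image("scene"); cv2.imwrite("pics/s24.png",i)
u,v=proj("scene",(442,174,40)).astype(int)
cv2.imwrite("pics/a24.png",crop(i,u,v,35,600))
E
```

```text
[441.03185144 174.77581269  19.56732785] [-0.7   0.81  0.41  2.15 -0.95  0.38 -1.06] 0.5980935588684633 [-0.14693355  0.89720991  0.33841208]
```

View pics/a24.png

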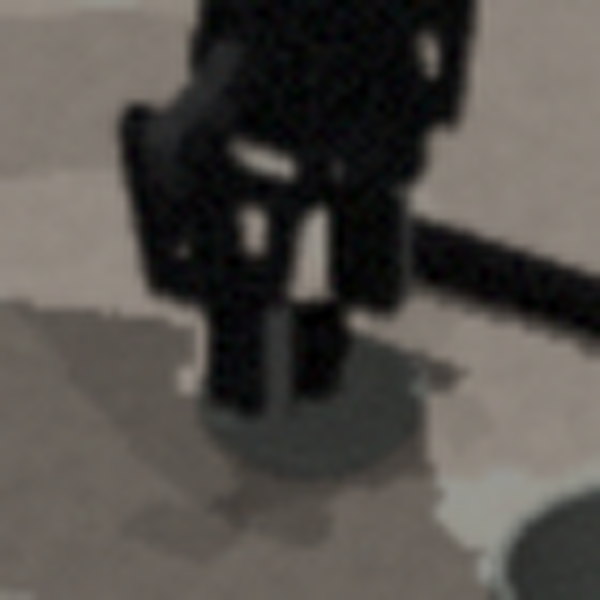

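Request:
arm_command([
  [[0, 0, 0, 0], [0, 0, 0, 0], [0, 0, 0, 0], [0, 0, 0, 0], [0, 0, 0, 0]],
], gripper=1)

```text
time_s: 43.15
tcp_pos: [440.9, 175.0, 19.7]
tool_rot: [-0.004, 1.0, -0.0, -0.003]
contact_force: [-1.2, 1.1, 5.6]
width: 0.209
```

Request:
arm_command([
  [[0, 0, 0, 0], [0, 0, 0, 0], [0, 0, 0, 0], [0, 0, 0, 0]],
], gripper=0.45)

```text
time_s: 43.65
tcp_pos: [440.6, 174.7, 19.0]
tool_rot: [-0.004, 1.0, -0.0, -0.003]
contact_force: [0.2, -0.2, 0.1]
width: 0.55
```

Request:
arm_command([
  [[0, 0, 0, -10], [0, 0, 0, -10], [0, 0, 0, -10], [0, 0, 0, -10], [0, 0, 0, -10]],
])

```text
time_s: 44.28
tcp_pos: [440.7, 174.7, 19.1]
tool_rot: [-0.005, 0.905, 0.425, -0.002]
contact_force: [-0.1, 0.4, -0.1]
width: 0.552
```

Request:
arm_command([
  [[0, 0, 0, -10], [0, 0, 0, -10], [0, 0, 0, -10], [0, 0, 0, -10], [0, 0, 0, 0]],
])

```text
time_s: 44.9
tcp_pos: [440.7, 174.6, 19.1]
tool_rot: [-0.005, 0.708, 0.706, 0.0]
contact_force: [-0.7, 0.7, -0.1]
width: 0.549
```

Request:
arm_command([
  [[0, 0, 0, 0], [0, 0, 0, 0], [0, 0, 0, 0], [0, 0, 0, 0], [0, 0, 0, 0]],
], gripper=1)

```text
time_s: 45.52
tcp_pos: [440.7, 174.7, 19.3]
tool_rot: [-0.005, 0.707, 0.707, 0.0]
contact_force: [-0.9, -0.2, 4.5]
width: 0.205
```

```bash
python3 - <<'E'
from h import *
s=bot.sense();print(s["tcp_pos"],s["q"].round(2),s["width"],s["contact_force"])
i=viewer.get_image("scene"); cv2.imwrite("pics/s25.png",i)
u,v=proj("scene",(442,174,40)).astype(int)
cv2.imwrite("pics/a25.png",crop(i,u,v,35,600))
E
```

```text
[440.6780098  174.72240666  19.30994183] [-0.51  0.77  0.12  2.15 -0.37  0.25 -0.06] 0.205013414827956 [-0.85312373 -0.15780243  4.5094046 ]
```

View pics/a25.png

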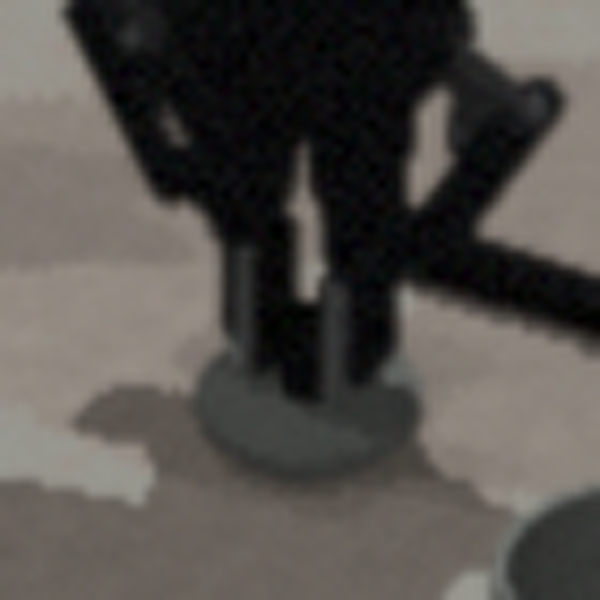

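Request:
arm_command([
  [[0, 0, -2.0, 0], [0, 0, -4.5, 0], [0, 0, -5.0, 0], [0, 0, -5.0, 0], [0, 0, -4.0, 0]],
])

```text
time_s: 46.2
tcp_pos: [442.0, 173.4, 225.8]
tool_rot: [-0.005, 0.707, 0.707, 0.001]
contact_force: [0.8, 0.3, -1.0]
width: 0.204
```

Request:
arm_command([
  [[-1.5, 1.4, -2.0, 0], [-3.2, 3.0, 0, 0], [-4.0, 3.7, 0, 0], [-4.0, 3.7, 0, 0], [-4.0, 3.7, 0, 0]],
])

```text
time_s: 46.82
tcp_pos: [597.8, 5.1, 241.2]
tool_rot: [-0.005, 0.707, 0.707, 0.0]
contact_force: [0.6, 1.3, -0.5]
width: 0.206
```

Request:
arm_command([
  [[-3.2, 2.9, 0, 0], [-1.8, 1.6, 0, 0], [-0.9, 0.7, 0, 0], [0, 0, 0, 0], [0, 0, 0, 0]],
])

```text
time_s: 47.45
tcp_pos: [648.4, -51.3, 240.8]
tool_rot: [-0.006, 0.707, 0.707, 0.0]
contact_force: [-0.6, 0.7, -0.6]
width: 0.202
```

Request:
arm_command([
  [[0, 0, 0, 0], [0, 0, 0, 0], [0, 0, 0, 0]],
])

```text
time_s: 47.82
tcp_pos: [649.0, -52.6, 241.1]
tool_rot: [-0.005, 0.707, 0.707, 0.0]
contact_force: [0.5, 0.3, -0.6]
width: 0.205
```

```bash
python3 - <<'E'
from h import *
s=bot.sense();print(s["tcp_pos"],s["width"],s["contact_force"])
i=viewer.get_image("scene"); cv2.imwrite("pics/s26.png",i)
u,v=proj("scene",(647,-51,190)).astype(int)
cv2.imwrite("pics/a26.png",crop(i,u,v,50,600))
E
```

```text
[648.97097873 -52.61406087 241.14838761] 0.20533274806468105 [ 0.51337559  0.25959785 -0.59597144]
```

View pics/a26.png

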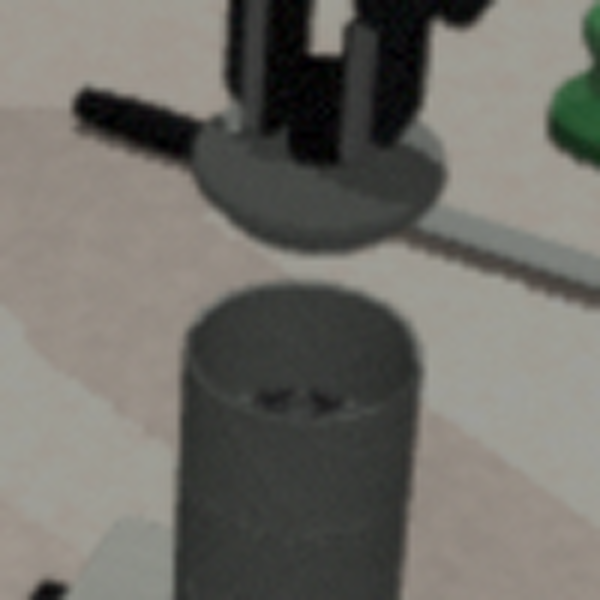

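Request:
arm_command([
  [[0.1, -0.15, 1.5, 0], [0, 0, 1.7, 0], [0, 0, 0.8, 0], [0, 0, 0, 0], [0, 0, 0, 0]],
])

```text
time_s: 48.5
tcp_pos: [647.6, -51.8, 201.3]
tool_rot: [-0.005, 0.707, 0.707, 0.0]
contact_force: [-0.1, 0.3, -0.3]
width: 0.205
```

Request:
arm_command([
  [[0, 0, 0.4, 0], [0, 0, 0.4, 0], [0, 0, 0.2, 0], [0, 0, 0.2, 0], [0, 0, 0, 0]],
])

```text
time_s: 49.12
tcp_pos: [647.4, -51.6, 189.4]
tool_rot: [-0.005, 0.707, 0.707, 0.0]
contact_force: [0.5, 0.6, 1.4]
width: 0.207
```

```bash
python3 - <<'E'
from h import *
s=bot.sense();print(s["tcp_pos"],s["width"],s["contact_force"])
i=viewer.get_image("scene"); cv2.imwrite("pics/s27.png",i)
u,v=proj("scene",(647,-51,160)).astype(int)
cv2.imwrite("pics/a27.png",crop(i,u,v,50,600))
E
```

```text
[647.43614842 -51.6106047  189.40744728] 0.20712969881494445 [0.47468574 0.58200004 1.36739758]
```

View pics/a27.png

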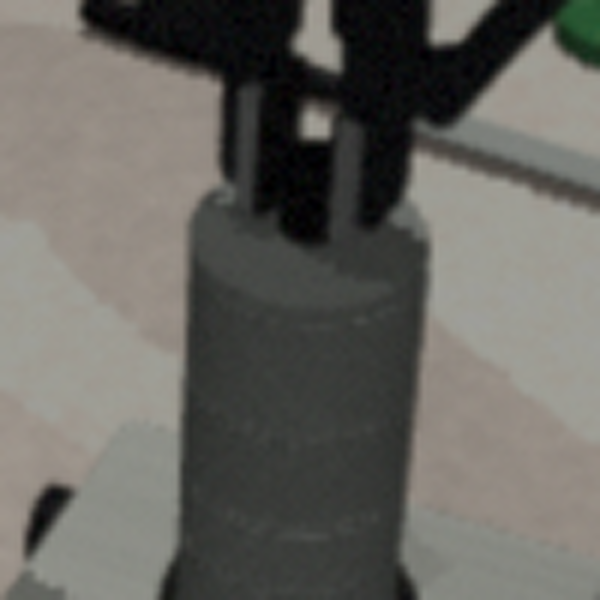

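Request:
arm_command([
  [[0, 0, 0.1, 0], [0, 0, 0.1, 0], [0, 0, 0, 0], [0, 0, 0, 0]],
])

```text
time_s: 49.68
tcp_pos: [647.7, -51.7, 189.3]
tool_rot: [-0.004, 0.707, 0.707, 0.001]
contact_force: [-3.0, 0.6, 11.7]
width: 0.207
```

Request:
arm_command([
  [[0, 0, -0.1, 0], [0, 0, 0, 0], [0, 0, 0, 0], [0, 0, 0, 0], [0, 0, 0, 0]],
], gripper=0.3)

```text
time_s: 50.3
tcp_pos: [647.2, -51.5, 187.8]
tool_rot: [-0.005, 0.707, 0.707, 0.0]
contact_force: [-0.3, -0.5, 0.5]
width: 0.698
```

Request:
arm_command([
  [[0, 0, -1.5, 0], [0, 0, -3.0, 0], [0, 0, -4.0, 0], [0, -3.0, 0, 0], [0, -4.0, 0, 0]],
])

```text
time_s: 50.92
tcp_pos: [578.0, -52.4, 275.0]
tool_rot: [-0.004, 0.707, 0.707, 0.001]
contact_force: [-0.1, -0.0, 0.3]
width: 0.699
```

Request:
arm_command([
  [[4.0, -3.0, 0, 0], [4.0, 0, 0, 0], [3.0, 0, 0, 0], [0, 0, 0, 0], [0, 0, 0, 0]],
])

```text
time_s: 51.55
tcp_pos: [548.1, 56.6, 275.2]
tool_rot: [-0.004, 0.708, 0.707, 0.0]
contact_force: [0.5, 0.1, -0.3]
width: 0.697
```

```bash
python3 - <<'E'
from h import *
s=bot.sense();print(s["tcp_pos"],s["width"],s["contact_force"])
i=viewer.get_image("scene"); t=viewer.get_image("top")
f=fit("scene",i,647,-53,184,30,6,.25);g=fit("scene",i,649,-53,58,36,6,.25);print(f,g)
u,v=proj("scene",(647,-51,120)).astype(int)
I=draw("scene",i,[(f[1],f[2],184,30,(0,255,255))],u,v,65,400)
u,v=proj("top",(647,-51,120)).astype(int)
J=crop(t,u,v,45,400)
cv2.imwrite("pics/a28.png",np.hstack([I,J])); cv2.imwrite("pics/s28.png",i)
E
```

```text
[548.1008211  56.6184703 275.2226891] 0.6969522921168015 [ 0.49748744  0.05847381 -0.29727065]
(np.float64(14.031219572677712), np.float64(647.0), np.float64(-52.25)) (np.float64(20.718936493812507), np.float64(649.75), np.float64(-54.25))
```

View pics/a28.png

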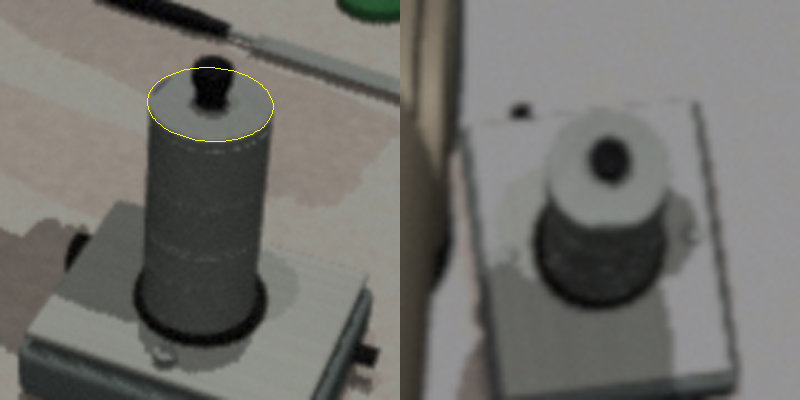

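View pics/s28.png

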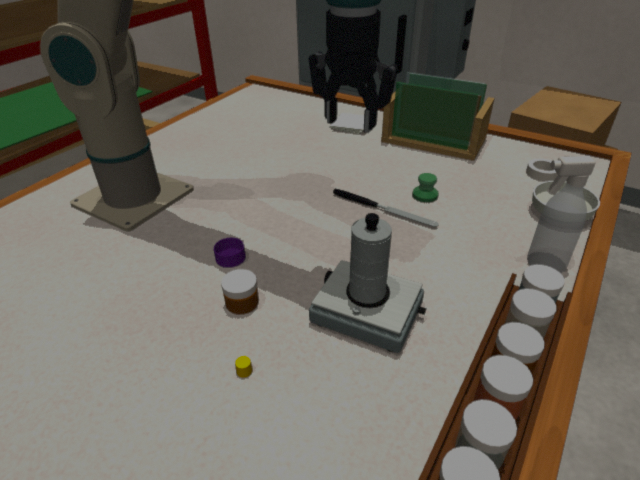

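The stack stands straight at px (369,265) with its lid on. The jar, muller, cap, knife and purple dish are at their original pixels, and the arm is clear. Handing in.

```bash
python3 -c "
from rig import bot; print(bot.job_done(), bot.sense()['time_s'])"
```

```text
the job is handed in; nothing more can be done
the job is handed in; nothing more can be done
```

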